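# Square a resin shell section against the datum bar and clamp it

### The job

The round resin section in the holder has been dropped in crooked. Pressing gently with a fingertip, turn and slide it on its rest until its ground flat lies flush against the steel bar, and only then swing the cam lever fully over to its stop, so that the cam holds the section against the bar. Do not press hard on the section, and leave the other things on the bench where they are.

Things in the scene. Friction and masses are not known exactly. Their poses are not given: they have to be found in the camera images.
- disc: round plate of amber resin with a cut spiral shell in it, 90 mm wide, 9 mm thick, 80 g, lying loose and flat in the holder; one side is ground to a straight flat, a 41 mm chord 40 mm from the centre. Origin: centre of the full circle, at the underside; z up, +y points out square through the flat. Too wide and too low between the rails to be gripped. More than 20 N of fingertip force may crack it
- disc_flat (a point): middle of the section's flat, at its top edge; turns with the section. The section slides easily on the rest and the bar (friction about 0.15) and follows a fingertip that presses on its top with 2 to 10 N
- holder: aluminium plate 140 x 158 mm on four levelling screws, fixed; its height varies by up to 5 mm. Origin: underside, below where the section's centre is when home; +y points to the steel bar, -y to the cam. Section's rest 20 mm, section's top 29 mm, rail tops 27 mm above the origin. Two rails along y, 92 mm apart, guide the section, which can slide about 10 mm along y
- bar_face (a point): middle of the steel bar's face (84 mm long, along the holder's x), 40 mm from the holder's origin towards +y, level with the section's top; the bar's top is 2 mm higher. Flat against the bar: section's centre over the holder's origin. With its round edge against the bar the section stops 5 mm short and the cam cannot shut
- cam (a joint): angle of the cam lever: 0 open (lever points to the holder's -y), grows clockwise seen from above to 1.92 rad at its stop (lever about along the holder's -x). The black eccentric under it meets the rim of a homed section about 0.1 rad before the stop and squeezes it from there on. The lever is stiff (about 0.12 N m, 3 N at the knob) and stays where it is left
- cam_knob (a point): the black upright knob at the end of the cam lever, 12 mm in diameter, 26 mm tall, standing on the 6 mm thick flat lever; this point is on its axis, 13.5 mm above the lever's top and 12.5 mm below the knob's top, 46 mm from the pivot
- cam_pivot (a point): the vertical axis the lever turns about (fixed), at the height of the knob's point: 65.7 mm from the holder's origin towards -y
- slide_case: wooden slide case, 106 x 175 x 47 mm, origin under its centre; leave alone
- specimen_cup: clear cup with a red screw lid, 68 mm wide, 72 mm tall, origin under its centre; leave alone
- probe_1: black dissecting needle, 140 mm long, lying right of the holder; leave alone
- forceps_3: steel forceps, 112 mm long, lying near the edge of the bench; leave alone
- petri_dish_3: petri dish with dark contents, 85 mm wide, 16 mm tall; leave alone
- petri_dish_5: small empty petri dish, 60 mm wide, 14 mm tall; leave alone
- beaker_3: small glass beaker, 43 mm wide, 50 mm tall; leave alone
- pen_1: white and blue pen, 148 mm long; leave alone

How it is judged:
On the way, in this order (a step that is already met when the one before it is completed fails the run):
1. the section's flat lies flush against the bar (within 1.5 mm and 0.06 rad) while the cam lever is still open (under 0.8 rad) (y of disc_flat in the frame of holder above 0.0385 m and angle between the y axis of disc and the y axis of holder, either way round below 0.06 rad and value of joint cam below 0.8 rad), for 0.2 s.
2. the cam lever is over at its stop (past 1.82 rad) with the flat still flush (y of disc_flat in the frame of holder above 0.0385 m and angle between the y axis of disc and the y axis of holder, either way round below 0.06 rad and value of joint cam above 1.82 rad), for 0.2 s.
At the end, for the whole second after the job is handed in: the section lies flat in the holder with its flat against the bar (gap under 1.2 mm, within 0.035 rad), the cam lever is past 1.82 rad and the cam presses on the section's rim with at least 1 N, all at rest (y of disc_flat in the frame of holder above 0.0388 m and angle between the y axis of disc and the y axis of holder, either way round below 0.035 rad and angle between disc's own z axis and vertical below 0.03 rad and value of joint cam above 1.82 rad and contact force between cam and disc above 1 N and linear speed of disc below 0.005 m/s); the robot touches nothing.
It fails at once if a finger pressed on the section with more than 20 N (contact force between the fingers and disc above 20 N).
It fails at once if one of the other things on the bench was moved by more than 15 mm (distance of any of slide_case, specimen_cup, probe_1, forceps_3, petri_dish_3, petri_dish_5, beaker_3, pen_1 from where it was at the start of the episode above 0.015 m).
It also fails if it takes over 72 s, if anything falls off the work surface, if the arm or the gripper's body presses on something with over 40 N, if the wrist force passes 120 N, or if a joint passes its speed limit or range.

### The arm

A 6-joint arm with a two-finger parallel gripper is mounted at the origin on a cart in front of the work surface, level with it; the furniture and walls round the work are solid. World frame = base frame: x ahead of the robot, y to its left, z up, the work surface at z = 0. Lengths are in m, angles in rad, forces in N, time in s.
With the tool pointing down it reaches from about 0.25 to 0.775 m from the base axis. Payload 8.9 kg.
Tool frame: the origin (TCP) lies midway between the tips of the shut fingers; the grasp point (between the pads) lies 19 mm behind it; x points along the fingers, z is the direction in which the jaws open and shut, and the axes are right-handed (so a half turn about x gives the same grasp; the last joint's range is limited). The gripper opens to 85 mm and grips with 20 to 120 N. Pads are 22 mm wide; open, the fingers measure 114 mm over their backs; the gripper's body (76 mm by 85 mm) begins 54 mm behind the grasp point. The pads swing forward as they close: fully open they stand 13 mm farther back than shut.
Start: joints at [-1.3, 0.291, -0.153, 1.127, 0, 1.431], TCP at [0.209, -0.482, 0.191] pointing down, gripper open.
Joint ranges: [-2.52, 2.52], [-0.91, 1.74], [-1.3, 1.37], [-1.96, 2.02], [-1.52, 1.47], [-3.14, 3.14]. Speed limits (rad/s): [2.22, 2.22, 2.79, 3.14, 3.14, 3.14].

### API

Orientations are given as [roll, pitch, yaw] about the fixed x, y, z axes, in that order (R = Rz(yaw) Ry(pitch) Rx(roll)).
In Python, from rig import env, snapshot, job, finder gives the robot as it stands.
- The arm moves only by the tool jog_arm, never from a script. Its argument "series" is a list of rows, each a list of 5 numbers: the finger opening in mm, from 0 to 85.4, then the shift along the tool's x, y, z in units of 0.12 m (1.0 is 0.12 m), then the turn about the tool's x in units of 1.5 rad (1.0 is 1.5 rad). A call has 1 to 8 rows; each row is the pose to reach, as a shift and turn from the pose measured when the call began, along the tool's axes at that moment; what a row does not reach only later rows make up. A row lasts 1/8 s, in which the tool goes at most 62.5 mm and 10.7 degrees, less where a joint would pass 70% of its speed; a pose out of reach is approached as far as the arm can. A call with a number of a shift or a turn outside -1 to 1 is refused whole. A call with a gripper value outside its range is refused whole. The fingers move at their own pace and stop on an object; "newtons" is the grip in N (left out, the last holds). Time passes only in rows, so rows that repeat a pose let the fingers close. It gives the time, the measured TCP pose, the force and the opening at its end, in the units of the state.
- env.read_state(): the state, without advancing time (a new reading comes with each control period).
- snapshot(name): name is "side" or "top" or "wrist"; returns a dict with "pixels" (480x640x3 uint8, red, green, blue), "fx", "fy", "cx", "cy" (pixels), "rvec" (rotation vector, rad) and "tvec" (3), from world to camera coordinates, as OpenCV has them. Camera axes: x right, y down, z forward; pixel columns grow to the right and rows downward; lengths in m; the calibration is good to about 2 mm. A picture is of the moment at which its call begins. There is no depth.
- job.hand_in(): hands the job in, once; it reports no verdict.
Trained networks look in the newest picture that a camera, given by its name, has taken for a name from the list of things; names that differ only in an ending like _2 or _b are one class to them, and where a whole thing is asked for, a point or a joint stands for the part that bears it (a point fixed in the world has none). Each returns a list of dicts, best first, with "score" (0 to 1); they miss things now and then, are a little off and sometimes report something else, mostly with a low value. They report only what shows in the picture. A call takes as long as a camera call.
- finder.masks_of(camera, target): "region" (480x640 bool, what is visible of it) and "centre" ([column, row] in pixels, amid what is visible of it).
The state is a dict: "clock": time; "qpos": joint angles; "dq": joint speeds; "joint_efforts": joint torques, N m; "eef_pos": TCP position; "tcp_rot": TCP orientation; "force": force on the tool from outside, world axes, zero at the start; "torque": the same for the moment, N m; "gripper_width": finger opening in m.
Only numpy, scipy, OpenCV 4.12 (cv2) and the standard library are available. Lean on these libraries where they do the work, as an engineer would, in place of code of your own. Each camera call takes 0.05 s, during which the arm holds its last target.

## Working session

There is one attempt and no reset: what is moved stays moved. The work goes in short steps, Python scripts to look and compute and a tool call to move; the robot and the scene stay as the last step left them, time stands still between calls to the robot, and variables do not carry over. Pictures are saved under pics/ and viewed, and the job is handed in when it is done.

Besides the shell and the picture viewer there is one more tool, called after "Emit:" as name([rows], argument=value, ...), one row to a line, values as JSON. jog_arm: Moves the arm, as the interface text tells. Its arguments: {"type":"object","properties":{"series":{"type":"array"},"newtons":{"type":"number"}},"required":["series"]}

```bash
ls; mkdir -p pics; cat > h.py <<'E'
import numpy as np, cv2
from rig import env, snapshot, job, finder
def save(n,s): cv2.imwrite('pics/'+n+'.png', s['pixels'][:,:,::-1])
def cam(s):
    K=np.array([[s['fx'],0,s['cx']],[0,s['fy'],s['cy']],[0,0,1.]]);R=cv2.Rodrigues(np.array(s['rvec'],float))[0];return K,R,np.array(s['tvec'],float).ravel()
def ray(s,uv,z):
    K,R,t=cam(s);d=R.T@np.linalg.solve(K,[uv[0],uv[1],1]);c=-R.T@t
    return c+d*(z-c[2])/d[2]
def proj(s,p):
    K,R,t=cam(s);q=K@(R@np.array(p,float)+t);return q[:2]/q[2]
E
python3 - <<'E'
from h import *
for n in ['top','side','wrist']:
    s=snapshot(n);save(n+'0',s);K,R,t=cam(s);print(n,K[0,0],-R.T@t,R[2])
    for k in ['disc','holder','cam_knob','bar_face']:
        try:
            for m in finder.masks_of(n,k)[:2]: print(k,m['score'],m['centre'],m['region'].sum())
        except Exception as e: print(k,e)
print(env.read_state())
E
```

```text
pics
top 443.50614021050427 [ 0.47398224 -0.05226369  0.9234977 ] [ 0.13024161 -0.01842296 -0.99131111]
disc 0.6 [353.9, 288.0] 1558
holder 0.68 [374.6, 303.3] 3884
holder 0.34 [153.6, 266.7] 4966
cam_knob 0.77 [390.4, 298.6] 322
bar_face 0.91 [373.1, 298.1] 3931
side 510.2921992125738 [ 0.50005082 -0.85365975  0.62922104] [ 0.09942523  0.81954171 -0.56432792]
disc 0.89 [268.2, 286.9] 1250
holder 0.67 [261.4, 306.7] 3239
cam_knob 0.59 [262.1, 316.1] 352
bar_face 0.92 [261.9, 303.7] 3050
wrist 365.8958915858079 [ 0.27217501 -0.45534928  0.37441531] [-0.24656161 -0.10823953 -0.96306364]
{'clock': 0.75, 'qpos': array([-1.30028654e+00,  2.90656855e-01, -1.53401040e-01,  1.12669999e+00,
       -1.25307323e-05,  1.43147941e+00]), 'dq': array([-0.00144049,  0.00156932,  0.00032297, -0.00271237, -0.00059853,
       -0.00084184]), 'joint_efforts': array([ 7.40830528e-04, -5.36954033e+01,  3.31618845e+01,  1.43947542e-03,
       -2.58620457e-04, -1.87996051e-06]), 'eef_pos': array([ 0.20917811, -0.48153042,  0.19132715]), 'tcp_rot': array([-0.45444512,  1.5707559 , -1.61541474]), 'force': array([-0.33869782,  0.55046429, -0.10192227]), 'torque': array([ 0.00555862, -0.00799699,  0.03209965]), 'gripper_width': 0.08573272964276249}
```

View pics/top0.png

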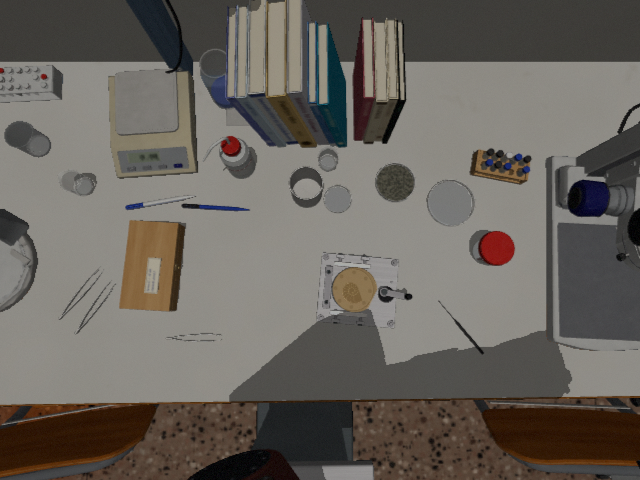

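View pics/side0.png

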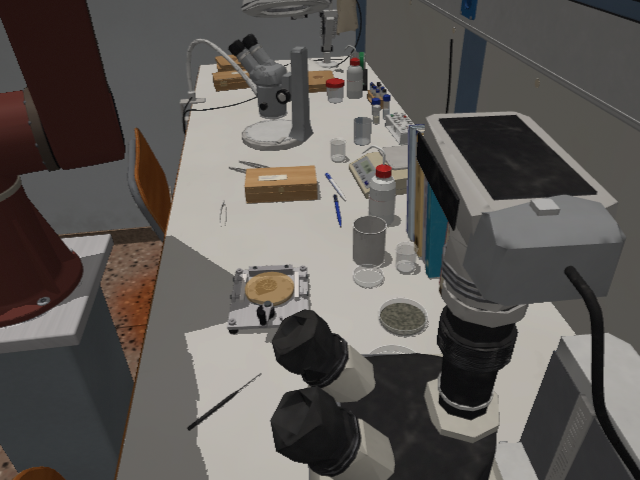

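```bash
python3 - <<'E'
import cv2
a=cv2.imread('pics/top0.png')[220:370,280:470];cv2.imwrite('pics/topc.png',cv2.resize(a,None,fx=4,fy=4,interpolation=cv2.INTER_CUBIC))
a=cv2.imread('pics/side0.png')[230:380,170:360];cv2.imwrite('pics/sidec.png',cv2.resize(a,None,fx=4,fy=4,interpolation=cv2.INTER_CUBIC))
E
```

```text
(no output)
```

View pics/topc.png

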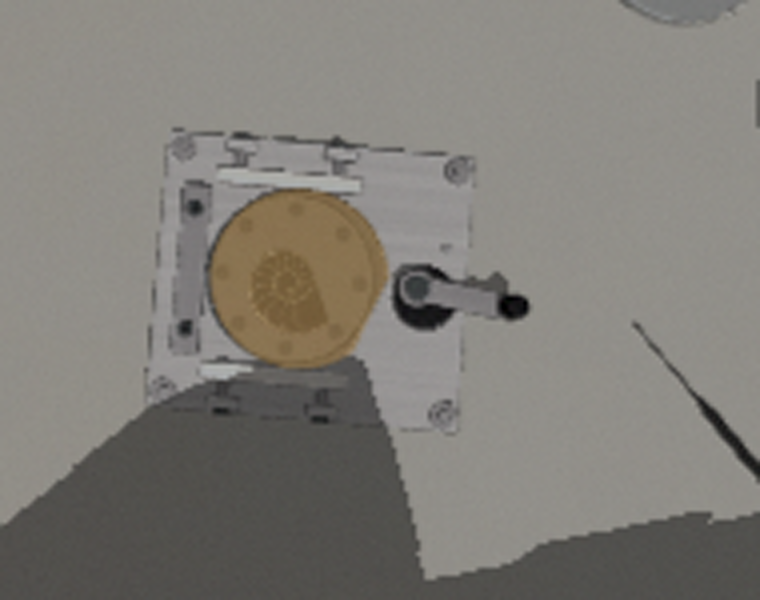

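View pics/sidec.png

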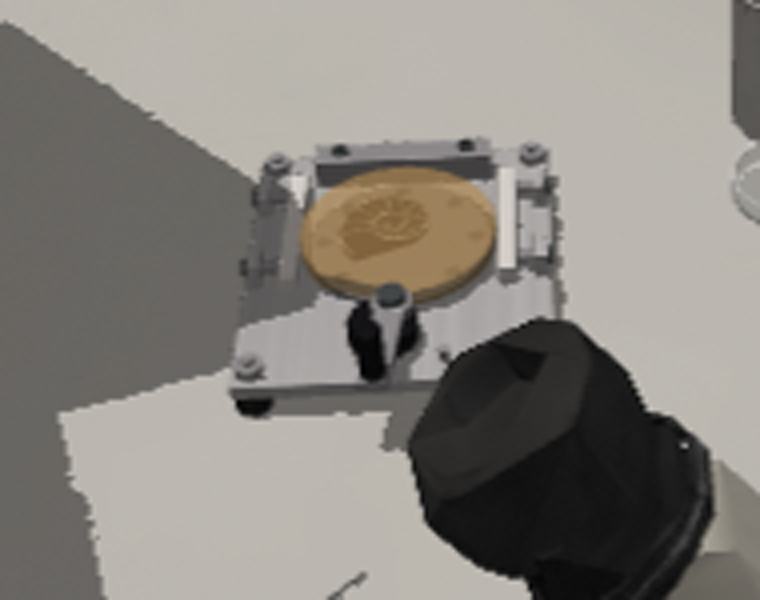

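```bash
python3 - <<'E'
from h import *
from scipy.spatial.transform import Rotation as Ro
s=snapshot('top')
f=lambda c:(280+c[0]/4,220+c[1]/4)
for n,c,z in [('corners',(168,132),.02),('',(475,157),.02),('',(460,432),.02),('',(148,405),.02),('disc',(298,278),.03),('pivot',(415,287),.04),('knob',(514,306),.06),('barL',(195,207),.03),('barR',(184,328),.03)]:
    print(n,ray(s,f(c),z))
st=env.read_state();R=Ro.from_euler('xyz',st['tcp_rot']).as_matrix();print(R.round(3))
w=snapshot('wrist');K,Rc,t=cam(w)
print('cam in tool',R.T@(-Rc.T@t-st['eef_pos']),(R.T@Rc.T).round(3))
E
```

```text
corners [ 0.56870941 -0.06327547  0.02      ]
 [ 0.55469781 -0.22052267  0.02      ]
 [ 0.41620852 -0.20868992  0.02      ]
 [ 0.4311124 -0.0521086  0.02     ]
disc [ 0.49359793 -0.12774506  0.03      ]
pivot [ 0.48843713 -0.18494273  0.04      ]
knob [ 0.47854065 -0.22979828  0.06      ]
barL [ 0.529599   -0.07643919  0.03      ]
barR [ 0.46927562 -0.07033097  0.03      ]
[[-0.     0.917  0.398]
 [-0.     0.398 -0.917]
 [-1.    -0.     0.   ]]
cam in tool [-0.18313184  0.06819118  0.00111116] [[-0.001 -0.269  0.963]
 [ 0.001 -0.963 -0.269]
 [ 1.     0.001  0.001]]
```

Emit:
jog_arm([
  [85, 0, 0.4, -0.25, 0],
  [85, 0, 0.8, -0.5, 0],
  [85, 0, 0.93, -0.59, 0],
])

```text
clock: 1.23
eef_pos: [0.2844, -0.3699, 0.1914]
tcp_rot: [2.279, 1.57, 1.12]
force: [0.6, -0.4, -0.3]
gripper_width: 0.0848
```

Emit:
jog_arm([
  [85, 0, 0.4, -0.25, 0],
  [85, 0, 0.8, -0.5, 0],
  [85, 0, 0.93, -0.59, 0],
])

```text
clock: 1.6
eef_pos: [0.3595, -0.2585, 0.1917]
tcp_rot: [1.612, 1.57, 0.456]
force: [-0.1, -0.7, -0.7]
gripper_width: 0.0853
```

Emit:
jog_arm([
  [85, 0, 0.4, -0.25, 0],
  [85, 0.2, 0.8, -0.5, 0],
  [85, 0.5, 0.93, -0.59, 0],
  [85, 0.5, 0.93, -0.59, 0],
  [85, 0.5, 0.93, -0.59, 0],
])

```text
clock: 2.22
eef_pos: [0.4333, -0.1497, 0.1326]
tcp_rot: [0.789, 1.57, -0.368]
force: [1.1, -0.4, 0.4]
gripper_width: 0.085
```

```bash
python3 - <<'E'
from h import *
s=snapshot('wrist');save('w1',s);print({k:v for k,v in env.read_state().items() if k in('qpos','eef_pos','tcp_rot','force','clock')})
for k in ['disc','cam_knob']:
    for m in finder.masks_of('wrist',k)[:2]:
        print(k,m['score'],m['centre'],m['region'].sum())
E
```

```text
{'clock': 2.275, 'qpos': array([-4.92905346e-01,  2.09424094e-01, -4.24871812e-01,  9.34493872e-01,
        2.31156759e-04,  2.23542834e+00]), 'eef_pos': array([ 0.43356525, -0.15003314,  0.13289952]), 'tcp_rot': array([ 0.7793274 ,  1.56877651, -0.37820973]), 'force': array([ 0.64568239, -0.14363354,  0.09612553])}
disc 0.66 [317.7, 140.1] 11338
cam_knob 0.93 [401.1, 199.1] 2269
cam_knob 0.46 [377.6, 141.7] 26864
```

View pics/w1.png

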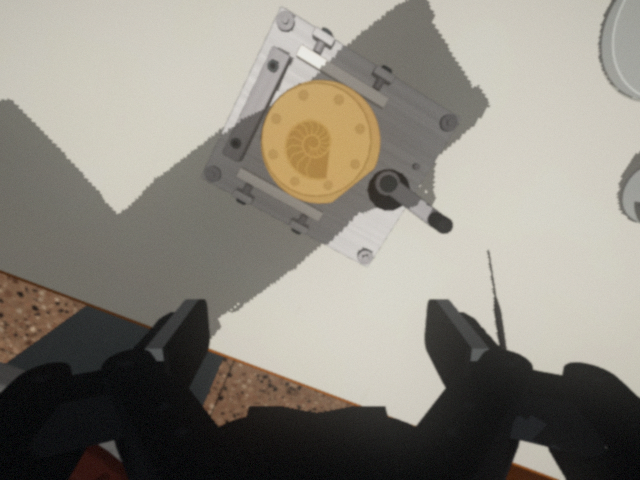

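```bash
cat >> h.py <<'E'
from scipy.spatial.transform import Rotation as Ro
from scipy.optimize import least_squares
def discfit(s,z=0.035,dbg=None,cam='wrist'):
    im=s['pixels'];hsv=cv2.cvtColor(im,cv2.COLOR_RGB2HSV)
    m=((hsv[...,0]>10)&(hsv[...,0]<26)&(hsv[...,1]>85)&(hsv[...,2]>60)).astype(np.uint8)
    reg=[r for r in finder.masks_of(cam,'disc')]
    pr=reg[0]['region'].astype(np.uint8); pr=cv2.dilate(pr,np.ones((15,15)))
    m=m&pr
    m=cv2.morphologyEx(m,cv2.MORPH_CLOSE,np.ones((5,5)))
    c=max(cv2.findContours(m,cv2.RETR_EXTERNAL,cv2.CHAIN_APPROX_NONE)[0],key=cv2.contourArea)[:,0]
    P=np.array([ray(s,p,z)[:2] for p in c])
    def res(v,P=P):
        d=P-v[:2];r=np.hypot(d[:,0],d[:,1]);n=np.array([np.cos(v[2]),np.sin(v[2])])
        return np.maximum(r-v[3],d@n-v[3]*40/45)   # D-shape sd
    best=None
    for a in np.arange(-3.1,3.2,.3):
        o=least_squares(res,[*P.mean(0),a,.045],loss='soft_l1',f_scale=.0007)
        if best is None or o.cost<best.cost: best=o
    return best.x,best.cost,c,m
E
python3 - <<'E'
from h import *
s=snapshot('wrist')
for z in (.025,.03,.035):
    v,cst,c,m=discfit(s,z);print(z,v,cst)
im=cv2.resize(s['pixels'][50:250,200:480,::-1],None,fx=2.8,fy=2.8)
z=.03;v,_,c,m=discfit(s,z)
for k in range(2):
    a=v[2]+np.linspace(0,2*np.pi,200)
    pts=[]
    for t in a:
        r=v[3]; d=np.cos(t-v[2]); 
        if d>40/45: r=v[3]*40/45/d
        pts.append(proj(s,[v[0]+r*np.cos(t),v[1]+r*np.sin(t),z]))
    for p in pts: cv2.circle(im,tuple(int(q) for q in (np.array(p)-[200,50])*2.8),1,(255,0,0),-1)
cv2.imwrite('pics/w1f.png',im)
st=env.read_state();print(Ro.from_euler('xyz',st['tcp_rot']).as_matrix().round(3))
E
```

```text
0.025 [ 0.49423582 -0.12748838 -2.04741656  0.04558398] 1.0491144364942113e-05
0.03 [ 0.49426781 -0.12742149 -2.04742021  0.04480114] 1.0156086566295497e-05
0.035 [ 0.4942998  -0.1273546  -2.04742388  0.0440183 ] 9.825546632348361e-06
[[ 0.001  0.916  0.402]
 [-0.     0.402 -0.916]
 [-1.     0.001  0.001]]
```

View pics/w1f.png

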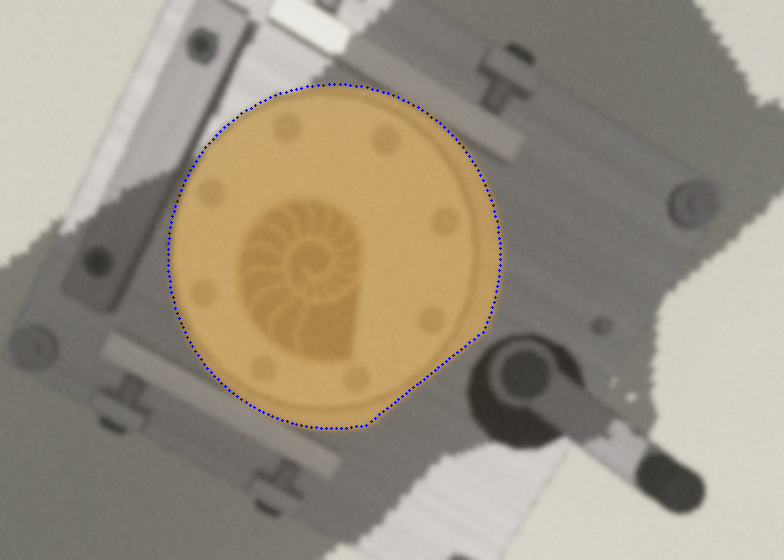

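Emit:
jog_arm([
  [40, 0, 0, 0, -0.13],
  [40, 0, 0, 0, -0.26],
  [40, 0, 0, 0, -0.39],
  [40, 0, 0, 0, -0.52],
  [40, 0, 0, 0, -0.65],
  [40, 0, 0, 0, -0.78],
  [40, 0, 0, 0, -0.91],
  [40, 0, 0, 0, -1.0],
])

```text
clock: 3.62
eef_pos: [0.4332, -0.1493, 0.1323]
tcp_rot: [-0.443, 1.569, -0.095]
force: [0.1, 0.1, 0.1]
gripper_width: 0.0398
```

Emit:
jog_arm([
  [40, 0, 0, 0, -0.13],
  [40, 0, 0, 0, -0.26],
  [40, 0, 0, 0, -0.39],
  [40, 0, 0, 0, -0.5],
  [40, 0, 0, 0, -0.5],
])

```text
clock: 4.25
eef_pos: [0.4332, -0.1494, 0.1324]
tcp_rot: [-1.236, 1.569, -0.138]
force: [0.2, 0.8, 0.4]
gripper_width: 0.0398
```

```bash
python3 - <<'E'
from h import *
s=snapshot('wrist');save('w2',s)
s0=cv2.imread('pics/w1.png')
st=env.read_state();R=Ro.from_euler('xyz',st['tcp_rot']).as_matrix();print(st['eef_pos'],st['qpos'],R.round(3),st['gripper_width'],st['force'])
d=np.array([.4943,-.1274,0])-st['eef_pos'];print('to disc tool units',R.T@d/.12)
print(proj(s,[.4943,-.1274,.03]))
E
```

```text
[ 0.43318267 -0.14938168  0.13231212] [-4.92244179e-01  2.09558482e-01 -4.26393049e-01  9.33593639e-01
  4.88880751e-04 -1.67223247e-02] [[ 0.001 -0.889  0.458]
 [-0.     0.458  0.889]
 [-1.    -0.001  0.   ]] 0.03983651723486303 [-0.31541827 -0.17204328  0.06520421]
to disc tool units [ 1.10324989 -0.36755586  0.39550522]
[374.28313905 277.86636355]
```

View pics/w2.png

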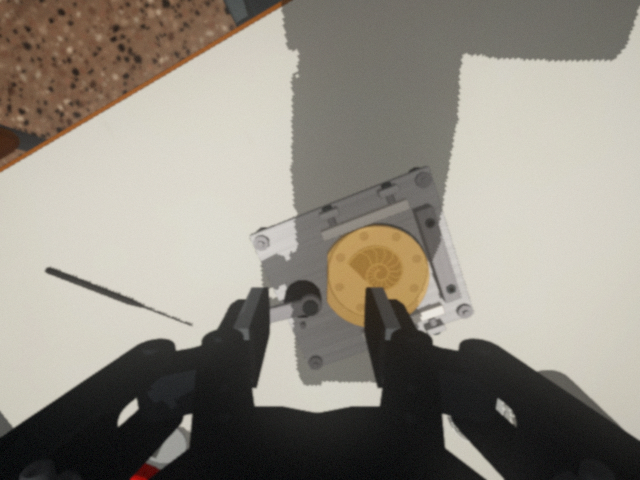

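```bash
python3 - <<'E'
from h import *
s=snapshot('wrist')
P=np.array([ray(s,p,.022)[:2] for p in [(423,180),(262,242),(316,362),(464,311)]]);print(P)
e=[P[0]-P[1],P[3]-P[2]];print([np.arctan2(x[1],x[0]) for x in e],[np.linalg.norm(x) for x in e])
e=[P[1]-P[2],P[0]-P[3]];print([np.arctan2(x[1],x[0])+np.pi/2 for x in e],[np.linalg.norm(x) for x in e])
v,c,_,_=discfit(s,.03);print(v,c)
E
```

```text
[[ 0.43975998 -0.05843701]
 [ 0.42593315 -0.19766163]
 [ 0.54848228 -0.21002463]
 [ 0.56225987 -0.07051322]]
[np.float64(1.471807845428097), np.float64(1.47235956206763)] [np.float64(0.13990952765246287), np.float64(0.1401900728046999)]
[np.float64(4.611847114099211), np.float64(4.614125082782698)] [np.float64(0.12317115245797947), np.float64(0.12309369097320816)]
[ 0.49193845 -0.12505982 -0.25252483  0.04282175] 0.001083759916831919
```

Emit:
jog_arm([
  [40, 0, -0.18, 0.2, 0],
  [40, 0.2, -0.37, 0.4, 0],
  [40, 0.4, -0.37, 0.4, 0],
  [40, 0.55, -0.37, 0.4, 0],
  [40, 0.55, -0.37, 0.4, 0],
  [40, 0.55, -0.37, 0.4, 0],
])

```text
clock: 5.15
eef_pos: [0.4951, -0.1272, 0.0671]
tcp_rot: [-1.313, 1.569, -0.219]
force: [0.2, -0.9, 0.1]
gripper_width: 0.0403
```

```bash
python3 - <<'E'
from h import *
s=snapshot('wrist');save('w3',s)
st=env.read_state();R=Ro.from_euler('xyz',st['tcp_rot']).as_matrix();print(st['eef_pos'],st['qpos'][5],st['force'])
d=np.array([.4943,-.1274,0])-st['eef_pos'];print('to disc tool units',R.T@d/.12)
print(proj(s,[.4943,-.1274,.03]))
E
```

```text
[ 0.49531232 -0.12736292  0.06727423] 0.08177779686256863 [-0.35082958 -0.18091277 -0.54829226]
to disc tool units [ 0.5605952   0.00879705 -0.0044792 ]
[317.01096454 248.99018109]
```

View pics/w3.png

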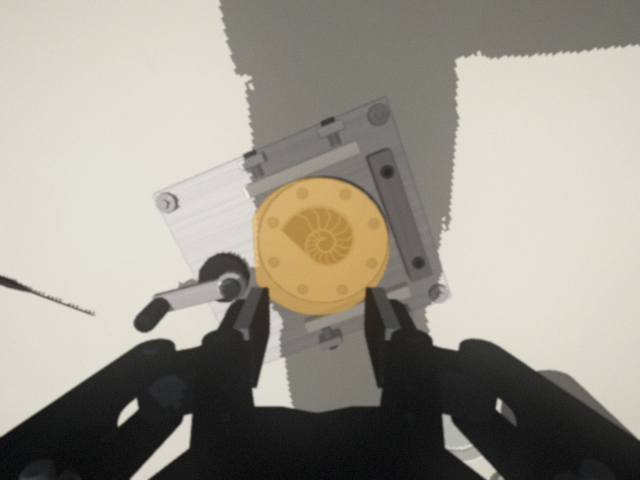

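Emit:
jog_arm([
  [40, 0.1, 0.009, -0.005, 0],
  [40, 0.2, 0.009, -0.005, 0],
  [40, 0.25, 0.009, -0.005, 0],
  [40, 0.25, 0.009, -0.005, 0],
])

```text
clock: 5.7
eef_pos: [0.4936, -0.1272, 0.0366]
tcp_rot: [-1.203, 1.569, -0.109]
force: [-0.7, -0.4, -0.7]
gripper_width: 0.04
```

Emit:
jog_arm([
  [40, 0.02, 0, 0, 0],
  [40, 0.02, 0, 0, 0],
])

```text
clock: 5.95
eef_pos: [0.4937, -0.1272, 0.0342]
tcp_rot: [-1.19, 1.569, -0.096]
force: [-0.4, 0.4, 0.7]
gripper_width: 0.0397
```

Emit:
jog_arm([
  [40, 0.02, 0, 0, 0],
  [40, 0.02, 0, 0, 0],
])

```text
clock: 6.2
eef_pos: [0.4936, -0.1272, 0.0317]
tcp_rot: [-1.166, 1.57, -0.072]
force: [-0.6, 0.3, 0.5]
gripper_width: 0.0401
```

Emit:
jog_arm([
  [40, 0.01, 0, 0, 0],
  [40, 0.01, 0, 0, 0],
])

```text
clock: 6.45
eef_pos: [0.4935, -0.1272, 0.0304]
tcp_rot: [-1.15, 1.57, -0.056]
force: [-0.5, -0.3, -0.6]
gripper_width: 0.0396
```

Emit:
jog_arm([
  [40, 0.01, 0, 0, 0],
  [40, 0.01, 0, 0, 0],
])

```text
clock: 6.7
eef_pos: [0.4934, -0.1271, 0.0291]
tcp_rot: [-1.066, 1.57, 0.028]
force: [-0.0, 0.1, 0.3]
gripper_width: 0.0398
```

Emit:
jog_arm([
  [40, 0.01, 0, 0, 0],
  [40, 0.01, 0, 0, 0],
])

```text
clock: 6.95
eef_pos: [0.4934, -0.1271, 0.0278]
tcp_rot: [-1.028, 1.57, 0.065]
force: [-0.2, -0.4, 0.4]
gripper_width: 0.04
```

Emit:
jog_arm([
  [40, 0.01, 0, 0, 0],
  [40, 0.01, 0, 0, 0],
])

```text
clock: 7.2
eef_pos: [0.4933, -0.127, 0.0265]
tcp_rot: [-0.83, 1.57, 0.264]
force: [0.1, 0.4, 0.2]
gripper_width: 0.0397
```

Emit:
jog_arm([
  [40, 0.01, 0, 0, 0],
  [40, 0.01, 0, 0, 0],
])

```text
clock: 7.45
eef_pos: [0.4932, -0.127, 0.0252]
tcp_rot: [-0.743, 1.57, 0.351]
force: [0.3, 0.4, -0.4]
gripper_width: 0.0402
```

Emit:
jog_arm([
  [40, 0.01, 0, 0, 0],
  [40, 0.01, 0, 0, 0],
])

```text
clock: 7.7
eef_pos: [0.4931, -0.127, 0.0239]
tcp_rot: [-0.3, 1.57, 0.794]
force: [-0.3, 0.2, 0.4]
gripper_width: 0.0401
```

Emit:
jog_arm([
  [40, 0.01, 0, 0, 0],
  [40, 0.01, 0, 0, 0],
])

```text
clock: 7.95
eef_pos: [0.4931, -0.1269, 0.0226]
tcp_rot: [0.047, 1.57, 1.141]
force: [-0.1, 0.4, 0.2]
gripper_width: 0.0399
```

Emit:
jog_arm([
  [40, 0.01, 0, 0, 0],
  [40, 0.01, 0, 0, 0],
])

```text
clock: 8.2
eef_pos: [0.4929, -0.1269, 0.0213]
tcp_rot: [0.495, 1.57, 1.589]
force: [-0.4, -0.8, 0.3]
gripper_width: 0.0401
```

```bash
python3 - <<'E'
from h import *
s=snapshot('side');a=s['pixels'][190:340,160:360,::-1];cv2.imwrite('pics/s4.png',cv2.resize(a,None,fx=4,fy=4))
s=snapshot('wrist');save('w4',s)
E
```

```text
(no output)
```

View pics/s4.png

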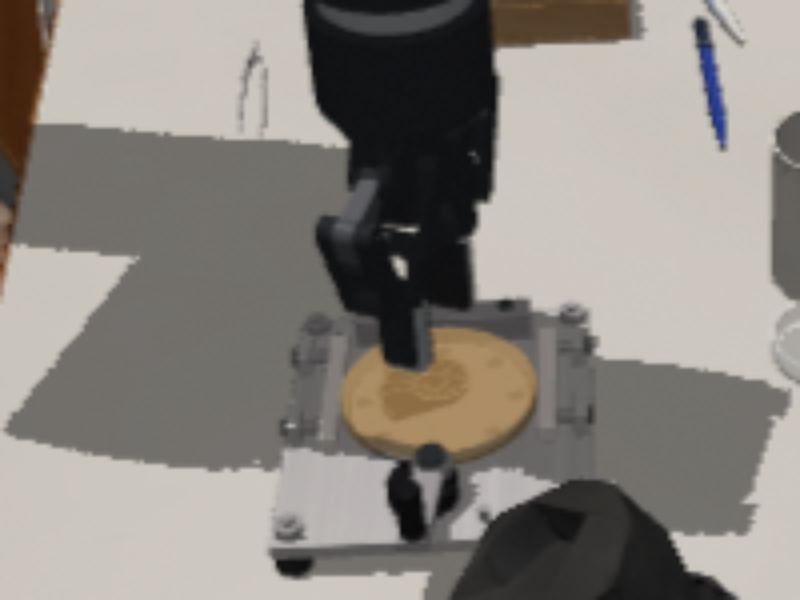

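View pics/w4.png

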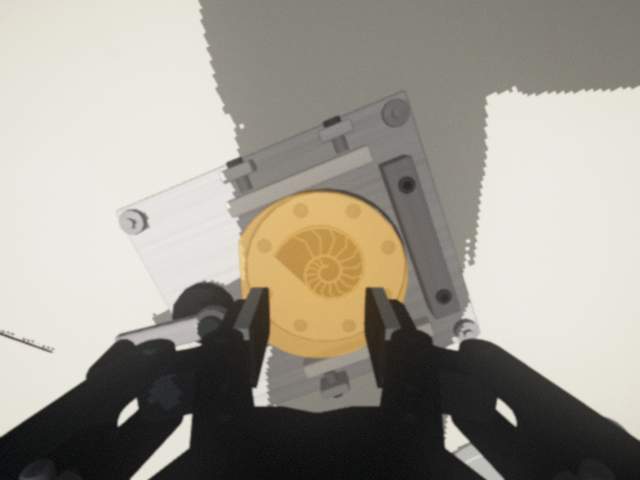

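Emit:
jog_arm([
  [40, 0.01, 0, 0, 0],
  [40, 0.01, 0, 0, 0],
])

```text
clock: 8.55
eef_pos: [0.493, -0.1269, 0.0201]
tcp_rot: [0.497, 1.57, 1.591]
force: [0.9, -0.8, -0.4]
gripper_width: 0.04
```

Emit:
jog_arm([
  [40, 0.01, 0, 0, 0],
  [40, 0.01, 0, 0, 0],
])

```text
clock: 8.8
eef_pos: [0.4929, -0.1269, 0.0188]
tcp_rot: [0.672, 1.57, 1.766]
force: [0.4, -0.3, 0.2]
gripper_width: 0.0397
```

Emit:
jog_arm([
  [40, 0.01, 0, 0, 0],
  [40, 0.01, 0, 0, 0],
])

```text
clock: 9.05
eef_pos: [0.4927, -0.1268, 0.0175]
tcp_rot: [1.095, 1.57, 2.189]
force: [-0.2, 0.4, -0.5]
gripper_width: 0.0398
```

Emit:
jog_arm([
  [40, 0.01, 0, 0, 0],
  [40, 0.01, 0, 0, 0],
])

```text
clock: 9.3
eef_pos: [0.4927, -0.1268, 0.0162]
tcp_rot: [1.135, 1.57, 2.229]
force: [-0.3, -0.5, 0.2]
gripper_width: 0.0402
```

Emit:
jog_arm([
  [40, 0.006, 0, 0, 0],
  [40, 0.006, 0, 0, 0],
])

```text
clock: 9.55
eef_pos: [0.4926, -0.1268, 0.0154]
tcp_rot: [1.217, 1.57, 2.311]
force: [0.5, -0.0, -0.2]
gripper_width: 0.0402
```

Emit:
jog_arm([
  [40, 0.006, 0, 0, 0],
  [40, 0.006, 0, 0, 0],
])

```text
clock: 9.8
eef_pos: [0.4926, -0.1267, 0.0146]
tcp_rot: [1.241, 1.57, 2.335]
force: [1.2, 0.3, 0.4]
gripper_width: 0.0399
```

```bash
python3 - <<'E'
from h import *
s=snapshot('side');a=s['pixels'][190:340,160:360,::-1];cv2.imwrite('pics/s5.png',cv2.resize(a,None,fx=4,fy=4))
st=env.read_state();R=Ro.from_euler('xyz',st['tcp_rot']).as_matrix();print(R.round(3),st['eef_pos'],st['force'])
for dz in (0,.005,.01,.015):
  for sg in (-1,1):
    for k in(0,.0145):
      p=st['eef_pos']+R@np.array([-dz,0,sg*(.02+k)]);q=proj(s,p);print(dz,sg,k,((q-[160,190])*4).round())
E
```

```text
[[-0.001 -0.888  0.459]
 [ 0.001  0.459  0.888]
 [-1.     0.001  0.   ]] [ 0.49261254 -0.12677448  0.01465936] [-0.15600223 -0.14060674  0.25906263]
0 -1 0 [419. 445.]
0 -1 0.0145 [406. 465.]
0 1 0 [455. 391.]
0 1 0.0145 [467. 372.]
0.005 -1 0 [418. 437.]
0.005 -1 0.0145 [405. 457.]
0.005 1 0 [454. 383.]
0.005 1 0.0145 [466. 364.]
0.01 -1 0 [417. 428.]
0.01 -1 0.0145 [404. 449.]
0.01 1 0 [453. 374.]
0.01 1 0.0145 [465. 356.]
0.015 -1 0 [416. 420.]
0.015 -1 0.0145 [403. 440.]
0.015 1 0 [452. 366.]
0.015 1 0.0145 [465. 347.]
```

View pics/s5.png

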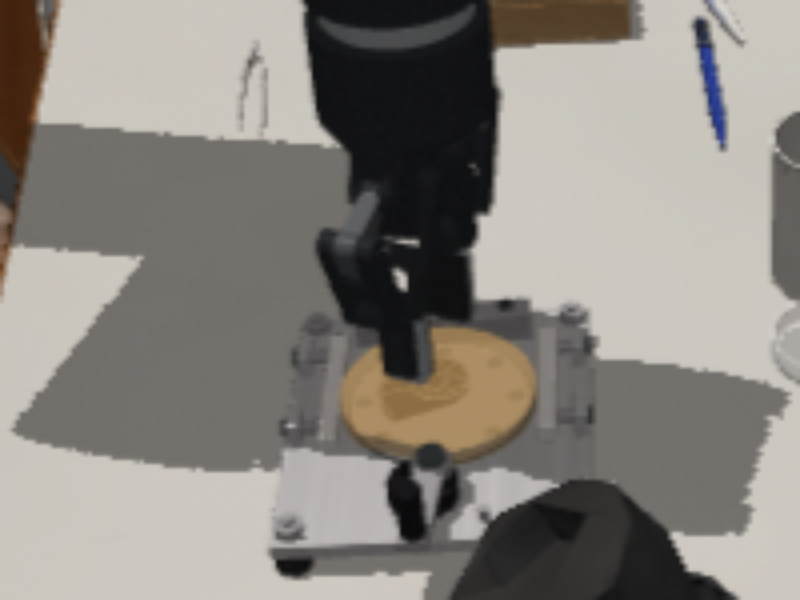

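```bash
python3 - <<'E'
from h import *
s=snapshot('side');st=env.read_state();R=Ro.from_euler('xyz',st['tcp_rot']).as_matrix()
K,Rc,t=cam(s);c=-Rc.T@t
for uv in [(415,372),(432,372),(388,379),(418,383)]:
    uv=np.array(uv)/4+[160,190]
    d=Rc.T@np.linalg.solve(K,[*uv,1])
    for tz in (-.02,-.03): # plane tool z = tz
        n=R[:,2];k=(tz-(c-st['eef_pos'])@n)/(d@n);p=c+k*d;print(uv,tz,p.round(4),(R.T@(p-st['eef_pos'])).round(4))
E
```

```text
[263.75 283.  ] -0.02 [ 0.4852 -0.1454  0.0578] [-0.0431 -0.0019 -0.02  ]
[263.75 283.  ] -0.03 [ 0.4854 -0.1568  0.067 ] [-0.0523 -0.0073 -0.03  ]
[268. 283.] -0.02 [ 0.4926 -0.1493  0.0599] [-0.0452 -0.0103 -0.02  ]
[268. 283.] -0.03 [ 0.4928 -0.1606  0.0691] [-0.0544 -0.0156 -0.03  ]
[257.   284.75] -0.02 [ 0.4728 -0.139   0.0503] [-0.0356  0.012  -0.02  ]
[257.   284.75] -0.03 [ 0.4733 -0.1505  0.0596] [-0.0449  0.0064 -0.03  ]
[264.5  285.75] -0.02 [ 0.486  -0.1458  0.0517] [-0.0371 -0.0028 -0.02  ]
[264.5  285.75] -0.03 [ 0.4862 -0.1572  0.061 ] [-0.0464 -0.0082 -0.03  ]
```

Emit:
jog_arm([
  [40, 0.04, 0, 0, 0],
  [40, 0.08, 0, 0, 0],
  [40, 0.08, 0, 0, 0],
])

```text
clock: 10.28
eef_pos: [0.4922, -0.1266, 0.0045]
tcp_rot: [1.453, 1.569, 2.547]
force: [-0.3, 0.2, 0.1]
gripper_width: 0.04
```

```bash
python3 - <<'E'
from h import *
s=snapshot('side');a=s['pixels'][190:340,160:360,::-1];cv2.imwrite('pics/s6.png',cv2.resize(a,None,fx=4,fy=4))
s=snapshot('wrist');save('w6',s)
E
```

```text
(no output)
```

View pics/s6.png

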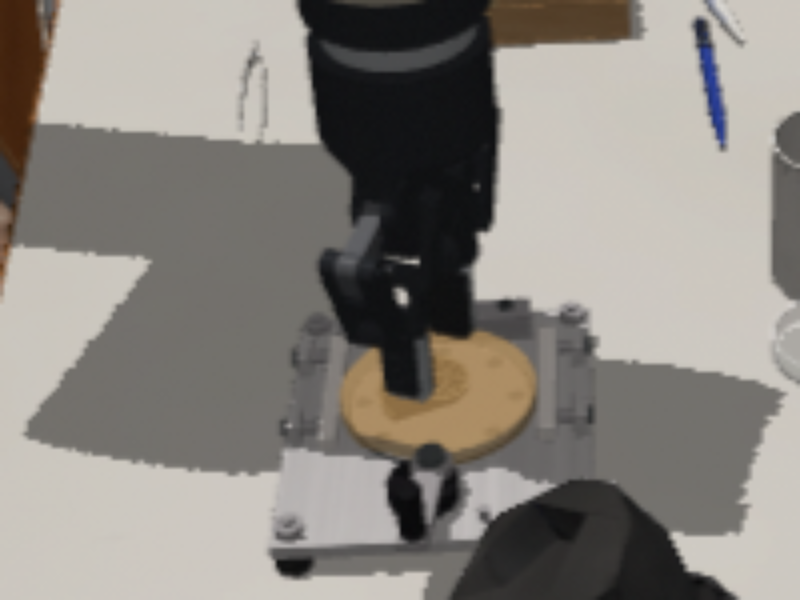

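View pics/w6.png

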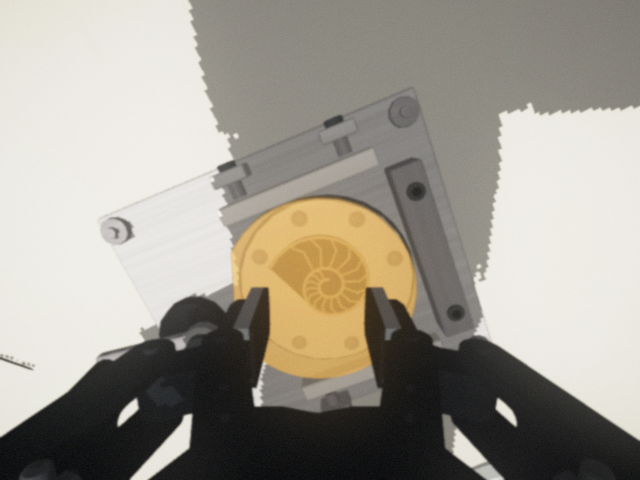

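Emit:
jog_arm([
  [40, 0.04, 0, 0, 0],
  [40, 0.06, 0, 0, 0],
  [40, 0.06, 0, 0, 0],
])

```text
clock: 10.75
eef_pos: [0.4923, -0.1266, -0.0025]
tcp_rot: [1.426, 1.569, 2.52]
force: [0.1, 0.2, 1.0]
gripper_width: 0.04
```

Emit:
jog_arm([
  [40, 0.015, 0, 0, 0],
  [40, 0.015, 0, 0, 0],
])

```text
clock: 11.0
eef_pos: [0.4922, -0.1266, -0.0044]
tcp_rot: [1.444, 1.569, 2.538]
force: [0.8, 0.2, 0.9]
gripper_width: 0.0402
```

Emit:
jog_arm([
  [40, 0.01, 0, 0, 0],
  [40, 0.01, 0, 0, 0],
])

```text
clock: 11.25
eef_pos: [0.4922, -0.1266, -0.0057]
tcp_rot: [1.443, 1.569, 2.536]
force: [0.0, 0.6, 0.3]
gripper_width: 0.0399
```

Emit:
jog_arm([
  [40, 0.01, 0, 0, 0],
  [40, 0.01, 0, 0, 0],
])

```text
clock: 11.5
eef_pos: [0.4921, -0.1266, -0.0069]
tcp_rot: [1.463, 1.569, 2.557]
force: [-1.2, -0.5, -0.4]
gripper_width: 0.0402
```

```bash
python3 - <<'E'
from h import *
s=snapshot('side');a=s['pixels'][190:340,160:360,::-1];cv2.imwrite('pics/s7.png',cv2.resize(a,None,fx=4,fy=4))
E
```

```text
(no output)
```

View pics/s7.png

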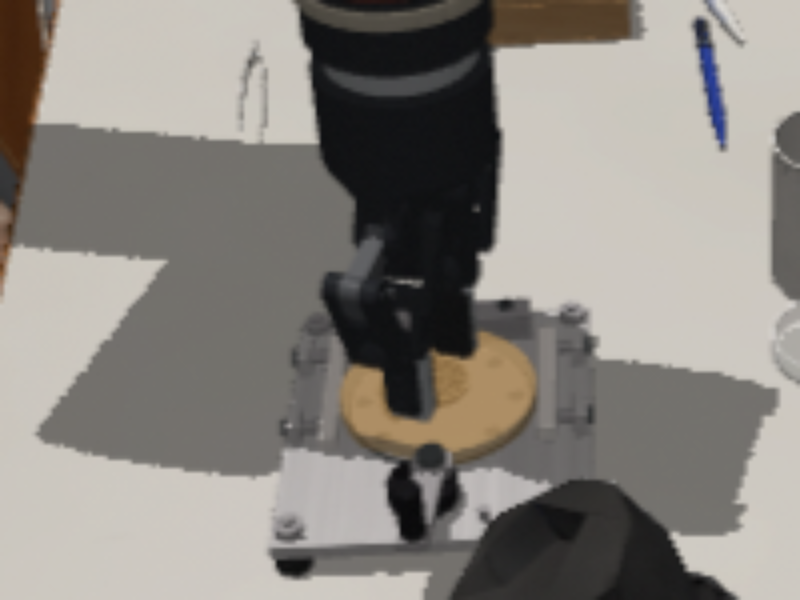

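Emit:
jog_arm([
  [40, 0.01, 0, 0, 0],
  [40, 0.01, 0, 0, 0],
])

```text
clock: 11.8
eef_pos: [0.492, -0.1265, -0.0082]
tcp_rot: [1.49, 1.569, 2.584]
force: [0.5, 0.1, 0.7]
gripper_width: 0.0399
```

Emit:
jog_arm([
  [40, 0.006, 0, 0, 0],
  [40, 0.006, 0, 0, 0],
])

```text
clock: 12.05
eef_pos: [0.492, -0.1265, -0.009]
tcp_rot: [1.482, 1.568, 2.576]
force: [0.1, -0.2, -0.8]
gripper_width: 0.0403
```

Emit:
jog_arm([
  [40, 0.006, 0, 0, 0],
  [40, 0.006, 0, 0, 0],
])

```text
clock: 12.3
eef_pos: [0.4919, -0.1265, -0.0098]
tcp_rot: [1.495, 1.568, 2.589]
force: [-0.2, 0.3, 0.6]
gripper_width: 0.0399
```

Emit:
jog_arm([
  [40, 0.006, 0, 0, 0],
  [40, 0.006, 0, 0, 0],
])

```text
clock: 12.55
eef_pos: [0.492, -0.1265, -0.0104]
tcp_rot: [1.474, 1.569, 2.568]
force: [-0.1, -0.7, 2.0]
gripper_width: 0.04
```

Emit:
jog_arm([
  [40, 0.006, 0, 0, 0],
  [40, 0.006, 0, 0, 0],
])

```text
clock: 12.8
eef_pos: [0.4921, -0.1266, -0.0107]
tcp_rot: [1.462, 1.569, 2.556]
force: [-2.1, 0.6, 6.7]
gripper_width: 0.0401
```

Emit:
jog_arm([
  [40, -0.06, 0, 0, 0],
  [40, -0.06, 0, 0, 0],
])

```text
clock: 13.05
eef_pos: [0.4926, -0.1268, -0.003]
tcp_rot: [1.275, 1.57, 2.369]
force: [0.4, 0.5, 0.1]
gripper_width: 0.0403
```

```bash
cat >> h.py <<'E'
def edgefit(s,z,x0,ang=None,r=.045,mask=None):
    # fit D-shape outline with fixed radius, dropping contour points bordering dark gripper
    im=s['pixels'];hsv=cv2.cvtColor(im,cv2.COLOR_RGB2HSV)
    m=((hsv[...,0]>10)&(hsv[...,0]<26)&(hsv[...,1]>85)&(hsv[...,2]>60)).astype(np.uint8)
    q=proj(s,[x0[0],x0[1],z]);yy,xx=np.mgrid[:480,:640];m[np.hypot(xx-q[0],yy-q[1])>170]=0
    dark=cv2.dilate(((im.max(2)<45)).astype(np.uint8),np.ones((9,9)))
    m=cv2.morphologyEx(m,cv2.MORPH_CLOSE,np.ones((5,5)))
    cs=[c[:,0] for c in cv2.findContours(m,cv2.RETR_EXTERNAL,cv2.CHAIN_APPROX_NONE)[0] if len(c)>40]
    c=np.vstack(cs);c=np.array([p for p in c if not dark[p[1],p[0]]])
    P=np.array([ray(s,p,z)[:2] for p in c]);P=P[abs(np.hypot(*(P-x0).T)-.043)<.012]
    def res(v):
        d=P-v[:2];n=np.array([np.cos(v[2]),np.sin(v[2])])
        return np.maximum(np.hypot(d[:,0],d[:,1])-r,d@n-r*40/45)
    best=None
    for a in ([ang] if ang is not None else np.arange(-3.1,3.2,.3)):
        o=least_squares(res,[*x0,a],loss='soft_l1',f_scale=.0005)
        if best is None or o.cost<best.cost: best=o
    return best.x,best.cost/len(P),len(P)
def overlay(s,v,z,name,r=.045):
    im=s['pixels'][:,:,::-1].copy()
    for t in np.linspace(0,2*np.pi,300):
        d=np.cos(t-v[2]);rr=min(r,r*40/45/d) if d>.1 else r
        p=proj(s,[v[0]+rr*np.cos(t),v[1]+rr*np.sin(t),z]);cv2.circle(im,(int(round(p[0])),int(round(p[1]))),0,(255,0,0),-1)
    cv2.imwrite('pics/'+name+'.png',im)
E
python3 - <<'E'
from h import *
s=snapshot('wrist');st=env.read_state();print(st['eef_pos'])
for z in(.029,.032):
  v,c,n=edgefit(s,z,np.array([.494,-.127]));print(z,v,c,n)
overlay(s,v,z,'w8')
E
```

```text
[ 0.49239147 -0.12667249 -0.00327354]
0.029 [ 0.49454836 -0.12711641 -2.04666634] 6.700078020674598e-07 494
0.032 [ 0.49354719 -0.12699409 -2.1252424 ] 5.846194575273918e-07 488
```

View pics/w8.png

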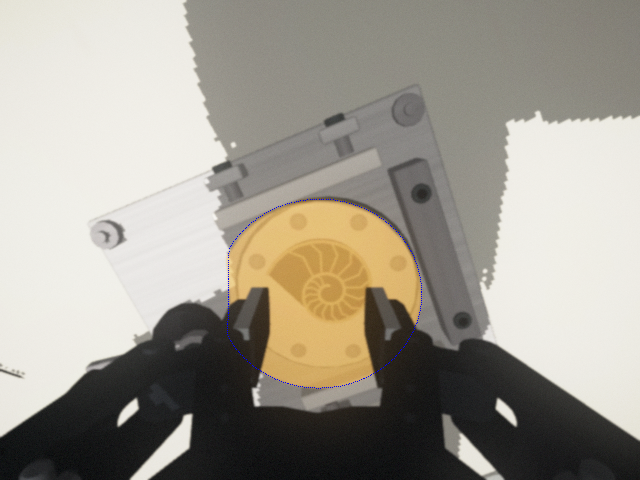

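Emit:
jog_arm([
  [40, 0.02, -0.02, 0.004, 0],
  [40, 0.05, -0.02, 0.004, 0],
  [40, 0.055, -0.02, 0.004, 0],
  [40, 0.055, -0.02, 0.004, 0],
])

```text
clock: 13.6
eef_pos: [0.4945, -0.1273, -0.0101]
tcp_rot: [1.471, 1.569, 2.565]
force: [-0.4, 0.4, -0.3]
gripper_width: 0.0401
```

Emit:
jog_arm([
  [40, 0.006, 0, 0, 0],
  [40, 0.006, 0, 0, 0],
])

```text
clock: 13.85
eef_pos: [0.4947, -0.1273, -0.0105]
tcp_rot: [1.409, 1.569, 2.503]
force: [-0.5, 0.1, 4.7]
gripper_width: 0.0397
```

Emit:
jog_arm([
  [40, 0.003, 0, 0, 0.05],
  [40, 0.003, 0, 0, 0.12],
  [40, 0.003, 0, 0, 0.2],
  [40, 0.003, 0, 0, 0.2],
])

```text
clock: 14.35
eef_pos: [0.4943, -0.1274, -0.0106]
tcp_rot: [1.995, 1.569, 2.787]
force: [-2.6, -0.3, 6.8]
gripper_width: 0.0405
```

```bash
python3 - <<'E'
from h import *
s=snapshot('wrist');st=env.read_state();print(st['eef_pos'],st['force'],st['torque'],st['qpos'][5])
v,c,n=edgefit(s,.029,np.array([.494,-.127]));print(v,c,n)
overlay(s,v,.029,'w9')
E
```

```text
[ 0.49428081 -0.1273623  -0.01064963] [-1.50502355  1.44282104  7.67621105] [ 0.05896105  0.55418097 -0.02924987] 0.3818836773404431
[ 0.49445606 -0.12700728 -2.32436096] 6.384161318604026e-07 521
```

View pics/w9.png

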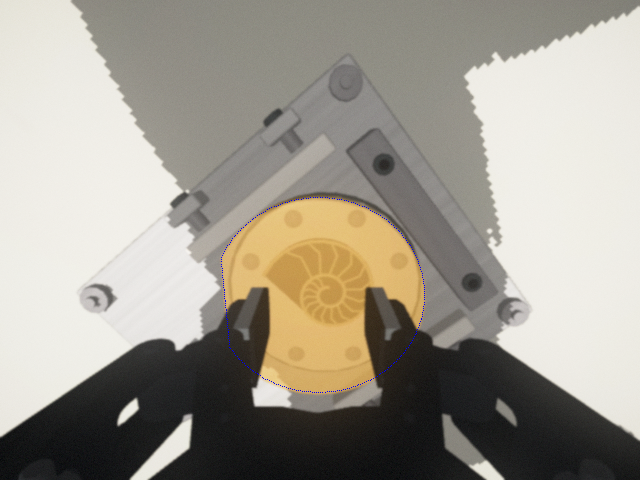

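Emit:
jog_arm([
  [40, 0.002, 0, 0, 0.08],
  [40, 0.002, 0, 0, 0.18],
  [40, 0.002, 0, 0, 0.28],
  [40, 0.002, 0, 0, 0.38],
  [40, 0.002, 0, 0, 0.46],
  [40, 0.002, 0, 0, 0.5],
  [40, 0.002, 0, 0, 0.5],
])

```text
clock: 15.28
eef_pos: [0.4934, -0.1272, -0.0107]
tcp_rot: [2.84, 1.568, 2.883]
force: [-4.0, 1.1, 7.7]
gripper_width: 0.0399
```

Emit:
jog_arm([
  [40, 0.002, 0, 0, 0.08],
  [40, 0.002, 0, 0, 0.18],
  [40, 0.002, 0, 0, 0.28],
  [40, 0.002, 0, 0, 0.38],
  [40, 0.002, 0, 0, 0.46],
  [40, 0.002, 0, 0, 0.5],
  [40, 0.002, 0, 0, 0.5],
])

```text
clock: 16.15
eef_pos: [0.4926, -0.1268, -0.0108]
tcp_rot: [-2.707, 1.566, 2.868]
force: [-3.5, 1.5, 7.8]
gripper_width: 0.0403
```

```bash
python3 - <<'E'
from h import *
s=snapshot('wrist');st=env.read_state();print(st['eef_pos'],st['force'],st['torque'],st['qpos'][5])
v,c,n=edgefit(s,.029,np.array([.494,-.127]));print(v,c,n)
overlay(s,v,.029,'w10')
E
```

```text
[ 0.49251715 -0.12683036 -0.01078812] [-4.24979355  2.41396434  6.66640349] [ 0.31905361  0.79702185 -0.06038299] 1.8830341212537212
[ 0.49445704 -0.12727462 -3.834492  ] 9.916954783997007e-07 589
```

View pics/w10.png

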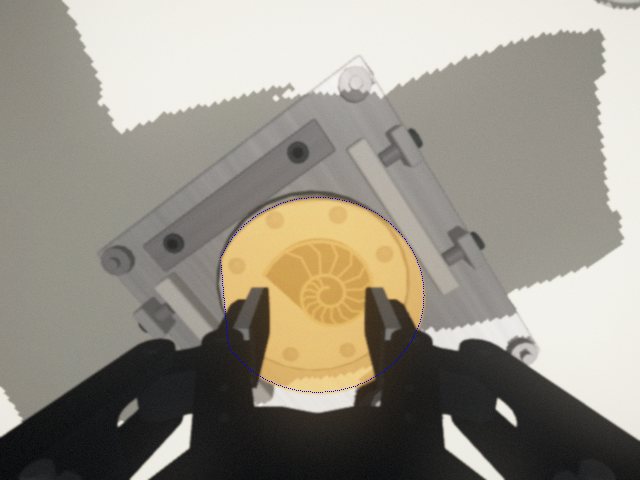

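Emit:
jog_arm([
  [40, 0.002, 0.008, 0.009, 0.08],
  [40, 0.002, 0.008, 0.009, 0.18],
  [40, 0.002, 0.008, 0.009, 0.28],
  [40, 0.002, 0.008, 0.009, 0.38],
  [40, 0.002, 0.008, 0.009, 0.48],
  [40, 0.002, 0.008, 0.009, 0.58],
  [40, 0.002, 0.008, 0.009, 0.65],
  [40, 0.002, 0.008, 0.009, 0.65],
])

```text
clock: 17.2
eef_pos: [0.4929, -0.1263, -0.0108]
tcp_rot: [-1.767, 1.565, 2.832]
force: [-4.2, 2.7, 8.8]
gripper_width: 0.0397
```

```bash
python3 - <<'E'
from h import *
s=snapshot('wrist');st=env.read_state();print(st['eef_pos'],st['force'],st['torque'],st['qpos'][5])
print(Ro.from_euler('xyz',st['tcp_rot']).as_matrix().round(3))
v,c,n=edgefit(s,.029,np.array([.494,-.127]),ang=1.47);print(v,c,n)
overlay(s,v,.029,'w11')
E
```

```text
[ 0.49295135 -0.12631639 -0.01081672] [-4.78118949  1.33481038  8.02936546] [0.48936068 1.00190419 0.01733975] 2.859546750726855
[[-0.006  0.994 -0.112]
 [ 0.002 -0.112 -0.994]
 [-1.    -0.006 -0.001]]
[ 0.49434568 -0.12811766  1.44705744] 6.231172525236907e-07 497
```

View pics/w11.png

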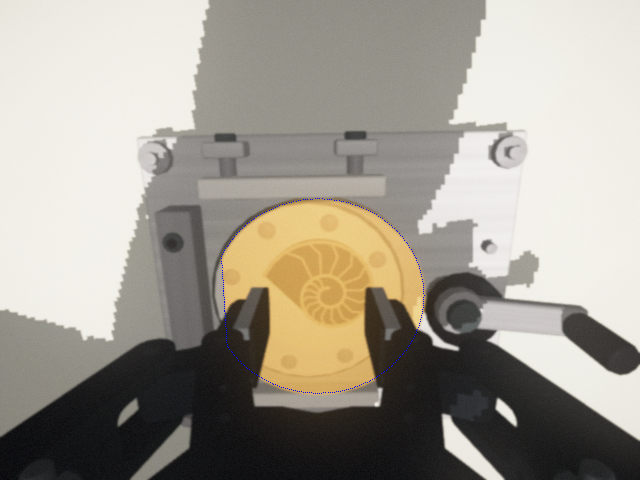

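Emit:
jog_arm([
  [40, 0.002, 0.004, -0.015, 0],
  [40, 0.002, 0.004, -0.03, 0],
  [40, 0.002, 0.004, -0.045, 0],
  [40, 0.002, 0.004, -0.055, 0],
  [40, 0.002, 0.004, -0.055, 0],
])

```text
clock: 17.88
eef_pos: [0.4938, -0.1204, -0.0107]
tcp_rot: [-1.533, 1.564, 3.067]
force: [-2.7, -2.2, 7.1]
gripper_width: 0.0402
```

```bash
python3 - <<'E'
from h import *
s=snapshot('wrist');st=env.read_state();print(st['eef_pos'],st['force'],st['torque'],st['qpos'][5])
v,c,n=edgefit(s,.029,np.array([.495,-.122]),ang=1.47);print(v,c,n)
overlay(s,v,.029,'w12')
E
```

```text
[ 0.49373397 -0.12040368 -0.01068895] [-3.21546799 -2.29847419  6.62175059] [-0.46157204  0.72230162 -0.01796563] 2.8724266221019468
[ 0.49515164 -0.12214763  1.45762576] 8.653903045881487e-07 553
```

View pics/w12.png

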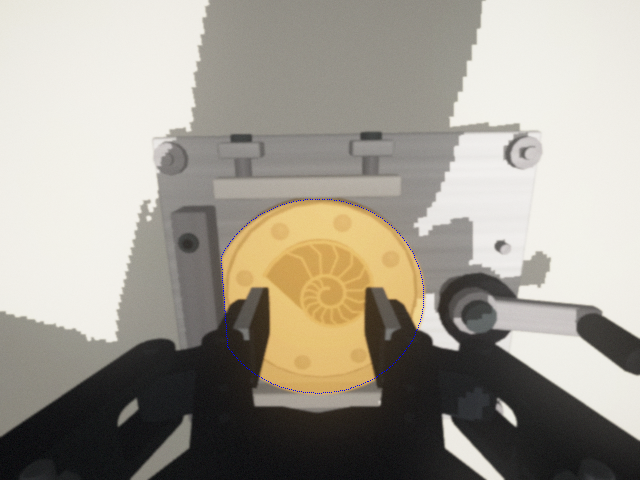

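Emit:
jog_arm([
  [40, 0.002, 0.002, -0.008, 0],
  [40, 0.002, 0.002, -0.016, 0],
  [40, 0.002, 0.002, -0.016, 0],
])

```text
clock: 18.3
eef_pos: [0.4938, -0.1191, -0.0106]
tcp_rot: [-1.354, 1.564, -3.038]
force: [-3.9, -1.1, 6.8]
gripper_width: 0.0399
```

Emit:
jog_arm([
  [40, 0.002, 0, -0.008, 0],
  [40, 0.002, 0, -0.016, 0],
  [40, 0.002, 0, -0.016, 0],
])

```text
clock: 18.68
eef_pos: [0.4938, -0.1178, -0.0106]
tcp_rot: [-1.197, 1.563, -2.881]
force: [-3.1, -2.8, 5.4]
gripper_width: 0.0399
```

```bash
python3 - <<'E'
from h import *
s=snapshot('wrist');st=env.read_state();print(st['eef_pos'],st['force'],st['torque'],st['qpos'][5])
v,c,n=edgefit(s,.029,np.array([.495,-.119]),ang=1.47);print(v,c,n)
save('w13',s)
E
```

```text
[ 0.49382746 -0.11774083 -0.01059593] [-2.90485395 -1.5723664   4.91746464] [-0.51253893  0.47756156 -0.00977983] 2.879987860445415
[ 0.4952086  -0.11974446  1.46461963] 9.151086479164255e-07 567
```

View pics/w13.png

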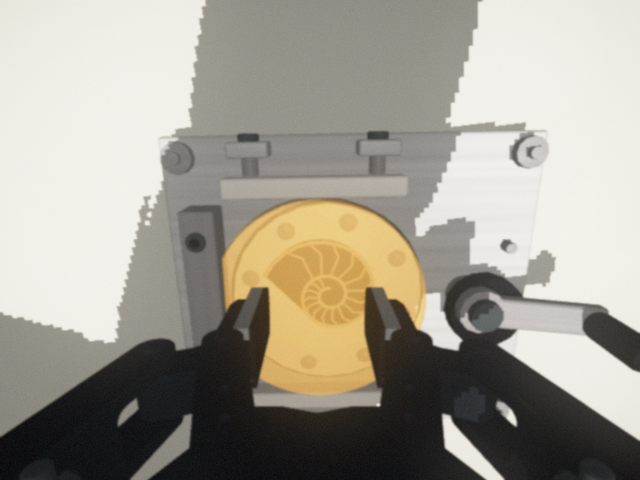

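Emit:
jog_arm([
  [40, 0.003, 0, -0.008, 0],
  [40, 0.003, 0, -0.016, 0],
  [40, 0.003, 0, -0.016, 0],
])

```text
clock: 19.1
eef_pos: [0.4944, -0.1165, -0.0106]
tcp_rot: [-1.018, 1.563, -2.703]
force: [-1.0, -3.2, 5.7]
gripper_width: 0.0398
```

Emit:
jog_arm([
  [40, 0.003, 0, -0.008, 0],
  [40, 0.003, 0, -0.016, 0],
  [40, 0.003, 0, -0.016, 0],
])

```text
clock: 19.48
eef_pos: [0.495, -0.1152, -0.0106]
tcp_rot: [-0.821, 1.563, -2.505]
force: [-0.9, -3.2, 6.0]
gripper_width: 0.04
```

```bash
python3 - <<'E'
from h import *
s=snapshot('wrist');st=env.read_state();print(st['eef_pos'],st['force'],st['torque'],st['qpos'][5])
v,c,n=edgefit(s,.029,np.array([.495,-.119]),ang=1.47);print(v,c,n)
save('w14',s)
E
```

```text
[ 0.49504687 -0.11518866 -0.01055451] [-1.15704434 -3.83445886  6.64263728] [-0.66310944  0.23737229 -0.00772659] 2.887363751560115
[ 0.49513267 -0.11985536  1.46209787] 6.882870971991662e-07 536
```

View pics/w14.png

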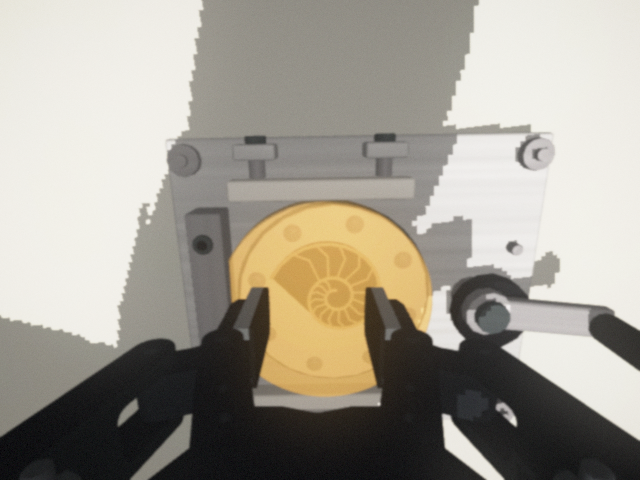

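Emit:
jog_arm([
  [40, -0.1, 0, 0, 0],
  [40, -0.4, 0, 0, 0],
  [40, -0.8, -0.3, 0, 0],
  [20, -1.0, -0.5, 0, 0],
  [0, -1.0, -0.5, 0, 0],
  [0, -1.0, -0.5, 0, 0],
  [0, -1.0, -0.5, 0, 0],
])

```text
clock: 20.4
eef_pos: [0.4363, -0.1077, 0.109]
tcp_rot: [-0.961, 1.563, -2.645]
force: [0.6, 0.1, 0.5]
gripper_width: 0.0
```

```bash
python3 - <<'E'
from h import *
s=snapshot('wrist');st=env.read_state();print(st['eef_pos'],st['force'],st['qpos'])
v,c,n=edgefit(s,.029,np.array([.495,-.119]),ang=1.47);print(v,c,n)
save('w15',s)
for m in finder.masks_of('wrist','cam_knob')[:2]: print(m['score'],m['centre'],m['region'].sum())
np.savez('w15.npz',**{k:s[k] for k in s})
E
```

```text
[ 0.43613239 -0.10769093  0.10891974] [ 0.00785462  0.70094442 -0.43456678] [-0.39998283  0.2231947  -0.47727766  0.87555013 -0.00620766  2.85523686]
[ 0.49495432 -0.11984228  1.46025852] 2.7661630697106618e-08 374
0.56 [437.9, 155.0] 3042
```

View pics/w15.png

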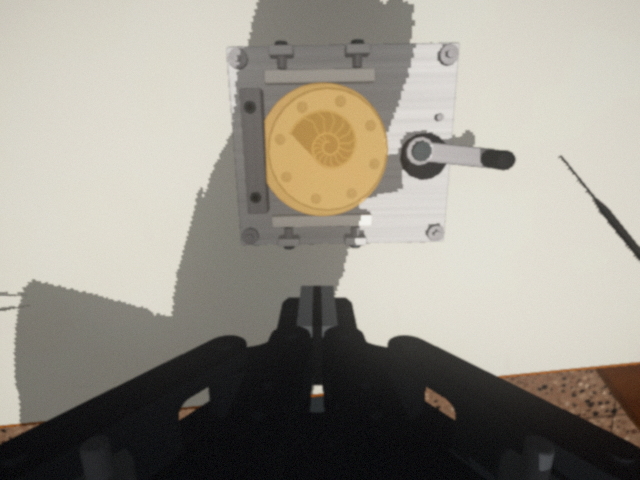

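```bash
python3 - <<'E'
from h import *
s=dict(np.load('w15.npz'));
P=np.array([ray(s,p,.022)[:2] for p in [(237,58),(449,54),(434,232),(250,236)]]);print(P,P.mean(0))
ang=lambda x:np.arctan2(x[1],x[0])
print(ang(P[0]-P[1]),ang(P[3]-P[2]),ang(P[0]-P[3])+np.pi/2,ang(P[1]-P[2])+np.pi/2)
im=cv2.resize(s['pixels'][30:260,210:540,::-1],None,fx=2.4,fy=2.4,interpolation=cv2.INTER_CUBIC);cv2.imwrite('pics/w15c.png',im)
st=env.read_state()
for z in(.04,.045):print('pivot',ray(s,(422,152),z))
for z in(.05,.06,.07):print('knobtop',z,ray(s,(487,158),z),'knobbase?',ray(s,(510,159),z))
print(proj(s,st['eef_pos']),Ro.from_euler('xyz',st['tcp_rot']).as_matrix().round(3))
E
```

```text
[[ 0.56190175 -0.06978439]
 [ 0.54854751 -0.21113075]
 [ 0.42617601 -0.19816163]
 [ 0.43893002 -0.05844484]] [ 0.49388882 -0.1343804 ]
1.476597138966869 1.4797638804216746 1.4788436662501419 1.4652089203622234
pivot [ 0.48790334 -0.1860106   0.04      ]
pivot [ 0.48825746 -0.18461695  0.045     ]
knobtop 0.05 [ 0.48011299 -0.2248946   0.05      ] knobbase? [ 0.47780204 -0.23972139  0.05      ]
knobtop 0.06 [ 0.48117292 -0.22038281  0.06      ] knobbase? [ 0.47895761 -0.23459602  0.06      ]
knobtop 0.07 [ 0.48223286 -0.21587103  0.07      ] knobbase? [ 0.48011318 -0.22947065  0.07      ]
[314.45485289 273.6214122 ] [[-0.007  0.994 -0.113]
 [-0.004 -0.113 -0.994]
 [-1.    -0.007  0.005]]
```

View pics/w15c.png

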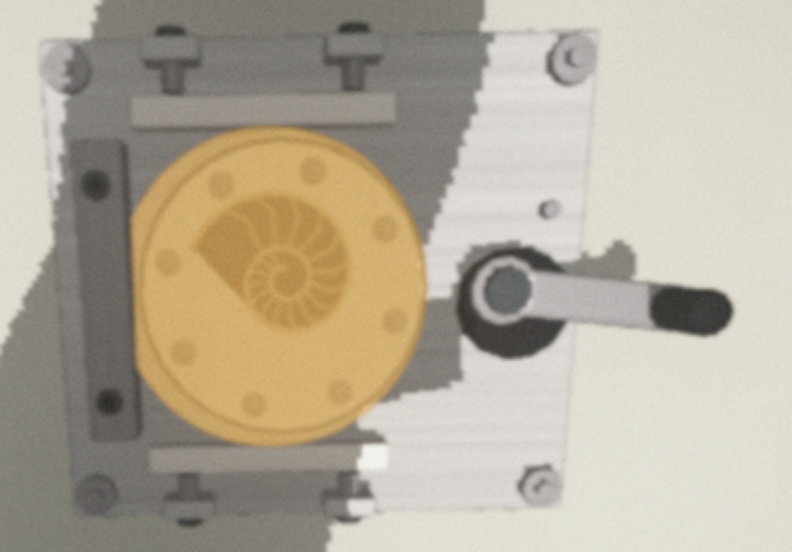

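```bash
python3 - <<'E'
from h import *
s=dict(np.load('w15.npz'));d=snapshot('side')
m=finder.masks_of('side','cam_knob');print([(x['score'],x['centre'],x['region'].sum()) for x in m])
a=cv2.resize(d['pixels'][270:345,215:315,::-1],None,fx=8,fy=8,interpolation=cv2.INTER_CUBIC);cv2.imwrite('pics/s16.png',a)
E
```

```text
[(0.8, [262.0, 314.3], np.int64(327))]
```

View pics/s16.png

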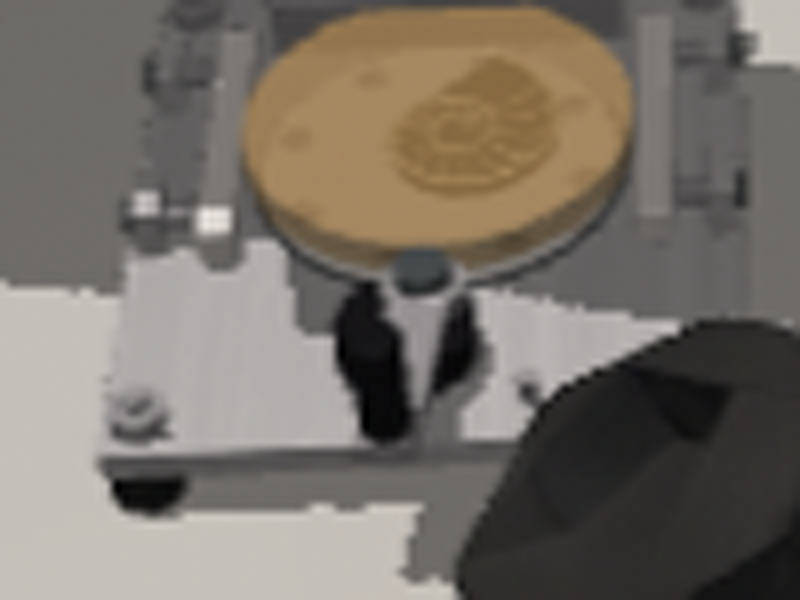

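```bash
python3 - <<'E'
from h import *
s=dict(np.load('w15.npz'));d=snapshot('side')
def tri(u1,u2):
    A=[];b=[]
    for q,u in((s,u1),(d,u2)):
        K,R,t=cam(q);P=K@np.c_[R,t]
        for i in(0,1):
            r=u[i]*P[2]-P[i];A.append(r[:3]);b.append(-r[3])
    A=np.array(A)/365;b=np.array(b)/365
    x,res,*_=np.linalg.lstsq(A,b,rcond=None);return x,res
print('top',tri((508,159),(261,313.1)))
print('base',tri((486,157.5),(263.2,323)))
print('pivot',tri((422,152),(215+422/8,270+270/8)))
c0=np.array([.4882,-.185])
for z in(.035,.04,.045,.05,.055): print(z,proj(d,[.4797,-.229,z]),proj(s,[.4797,-.229,z]))
E
```

```text
top (array([ 0.47813733, -0.23091275,  0.06512648]), array([3.73883721e-06]))
base (array([ 0.47913867, -0.22843955,  0.0407244 ]), array([2.46983098e-07]))
pivot (array([ 0.48868187, -0.18503502,  0.04341149]), array([4.62194869e-07]))
0.035 [263.9744666 325.7249225] [483.12090194 156.69964119]
0.04 [263.71993862 323.51793226] [486.4071239  157.09049362]
0.045 [263.46369986 321.29610804] [489.82428634 157.49691967]
0.05 [263.20573302 319.05929979] [493.38037437 157.91986908]
0.055 [262.94602056 316.8073554 ] [497.08403588 158.36037039]
```

Emit:
jog_arm([
  [40, 0, 0.1, 0.25, -0.12],
  [40, 0, 0.2, 0.5, -0.24],
  [40, 0, 0.35, 0.75, -0.36],
  [40, 0, 0.47, 0.97, -0.48],
  [40, 0, 0.47, 0.97, -0.6],
  [40, 0, 0.47, 0.97, -0.72],
  [40, 0, 0.47, 0.97, -0.84],
  [40, 0, 0.47, 0.97, -0.96],
])

```text
clock: 21.65
eef_pos: [0.4789, -0.2298, 0.1091]
tcp_rot: [-2.439, 1.563, -2.677]
force: [-0.7, 0.5, -0.5]
gripper_width: 0.0397
```

```bash
python3 - <<'E'
from h import *
st=env.read_state();R=Ro.from_euler('xyz',st['tcp_rot']).as_matrix();print(st['eef_pos'],st['qpos'],R.round(3))
d=np.array([.4787,-.2295,.03])-st['eef_pos'];print(R.T@d/.12)
s=snapshot('wrist');save('w17',s)
E
```

```text
[ 0.47885561 -0.22978065  0.10911042] [-0.58023008  0.36705001 -0.27008648  0.93774166 -0.00702605  1.2291787 ] [[-0.007  0.236  0.972]
 [-0.004  0.972 -0.236]
 [-1.    -0.005 -0.006]]
[0.65923265 0.00542869 0.00227442]
```

View pics/w17.png

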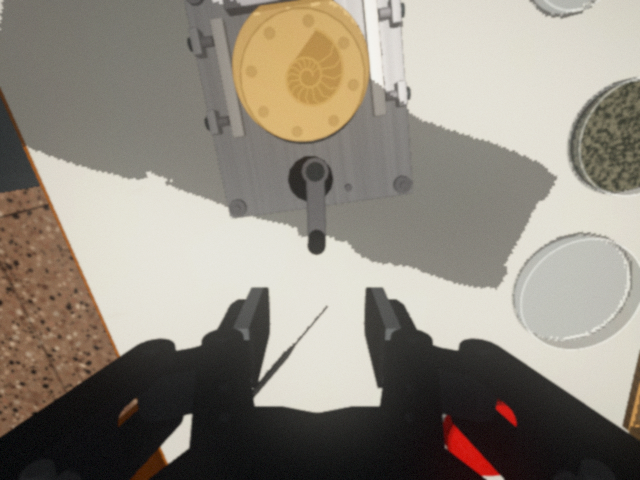

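Emit:
jog_arm([
  [24, 0.2, 0.005, 0.002, -0.05],
  [24, 0.4, 0.005, 0.002, -0.05],
  [24, 0.55, 0.005, 0.002, -0.05],
  [24, 0.62, 0.005, 0.002, -0.05],
  [24, 0.62, 0.005, 0.002, -0.05],
])

```text
clock: 22.32
eef_pos: [0.4784, -0.2293, 0.0344]
tcp_rot: [-2.613, 1.562, -2.769]
force: [0.9, -0.6, -0.1]
gripper_width: 0.0238
```

```bash
python3 - <<'E'
from h import *
st=env.read_state();R=Ro.from_euler('xyz',st['tcp_rot']).as_matrix();print(st['eef_pos'],st['qpos'][5],R.round(3),st['force'])
s=snapshot('wrist');save('w18',s)
s=snapshot('side');a=cv2.resize(s['pixels'][230:350,180:340,::-1],None,fx=5,fy=5);cv2.imwrite('pics/s18.png',a)
E
```

```text
[ 0.4784466  -0.22934176  0.03441576] 1.146839794570285 [[-0.008  0.155  0.988]
 [-0.003  0.988 -0.155]
 [-1.    -0.004 -0.007]] [ 0.93145748 -0.61589434 -0.06380412]
```

View pics/w18.png

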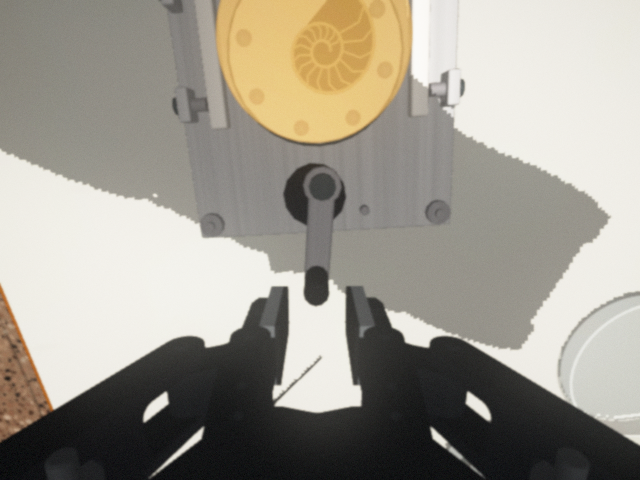

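View pics/s18.png

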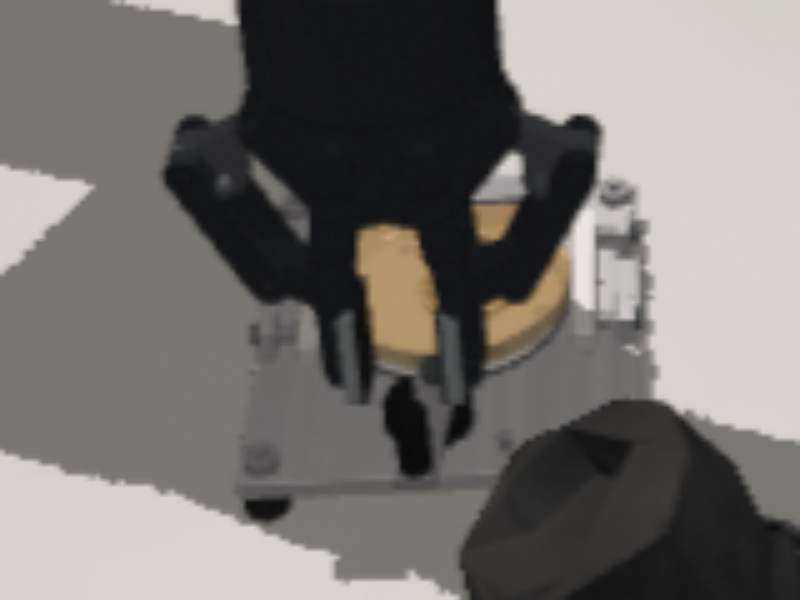

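Emit:
jog_arm([
  [24, 0.08, 0.0, 0.003, 0],
  [24, 0.15, 0.0, 0.003, 0],
  [24, 0.15, 0.0, 0.003, 0],
])

```text
clock: 22.8
eef_pos: [0.4787, -0.2295, 0.0165]
tcp_rot: [-2.595, 1.562, -2.751]
force: [0.1, -0.0, -0.1]
gripper_width: 0.024
```

```bash
python3 - <<'E'
from h import *
st=env.read_state();print(st['eef_pos'],st['force'])
s=snapshot('side');a=cv2.resize(s['pixels'][230:350,180:340,::-1],None,fx=5,fy=5);cv2.imwrite('pics/s19.png',a)
E
```

```text
[ 0.47868427 -0.22948905  0.0164776 ] [ 0.0954774  -0.02833905 -0.10572552]
```

View pics/s19.png

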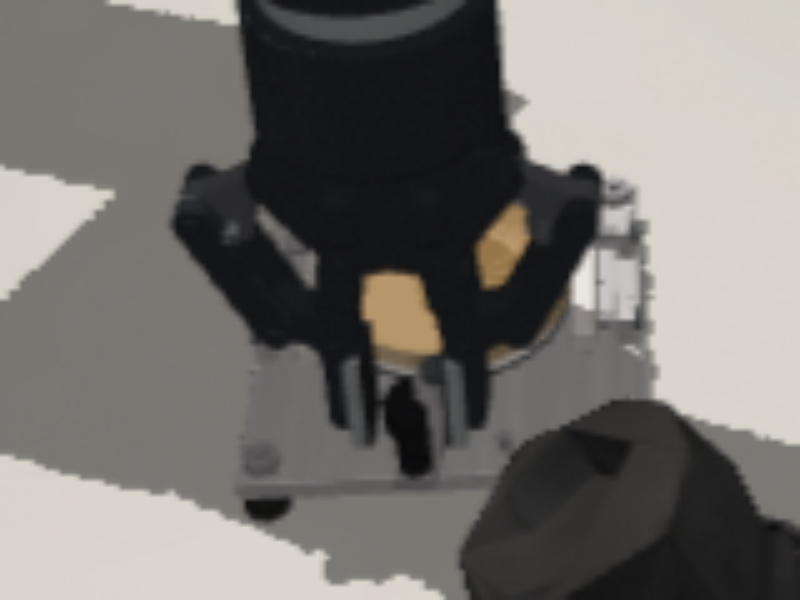

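Emit:
jog_arm([
  [18, 0.02, 0.0, 0.0, 0],
  [16, 0.04, 0.0, 0.0, 0],
  [16, 0.04, 0.0, 0.0, 0],
])

```text
clock: 23.22
eef_pos: [0.4788, -0.2296, 0.0119]
tcp_rot: [-2.569, 1.562, -2.724]
force: [0.3, -0.4, 0.3]
gripper_width: 0.0159
```

```bash
cat > sw.py <<'E'
from h import *
import sys
th0,th1,n,k=map(float,sys.argv[1:5]);
st=env.read_state();p=st['eef_pos'];R=Ro.from_euler('xyz',st['tcp_rot']).as_matrix()
print(p,st['force'],st['qpos'][5],'tool z ang',np.arctan2(R[1,2],R[0,2]))
P=np.array([.4885,-.185]);v=p[:2]-P;print('TCP lever angle',-np.arctan2(v[1],v[0])-1.667, (-np.arctan2(v[1],v[0])-1.667)%(2*np.pi),np.hypot(*v))
for th in np.linspace(th0,th1,int(n)+1)[1:]:
    f=-1.667-th;q=np.array([*(P+.046*np.array([np.cos(f),np.sin(f)])),p[2]])
    d=R.T@(q-p)/.12;print(th.round(2),d.round(3),'turn',round(k*(th-th0)/1.5,3))
E
python3 sw.py 0.1 1.14 8 1
```

```text
[ 0.47882657 -0.2295729   0.01191507] [ 0.27476895 -0.39407686  0.3076462 ] 1.1463728415713041 tool z ang -0.15552870306758204
TCP lever angle 0.11750720213457844 0.11750720213457844 0.04561051320454601
0.23 [ 0.     0.002 -0.043] turn 0.087
0.36 [ 0.001  0.013 -0.091] turn 0.173
0.49 [ 0.001  0.031 -0.138] turn 0.26
0.62 [ 0.001  0.055 -0.182] turn 0.347
0.75 [ 0.001  0.084 -0.222] turn 0.433
0.88 [ 0.001  0.118 -0.258] turn 0.52
1.01 [ 0.001  0.157 -0.29 ] turn 0.607
1.14 [ 0.001  0.199 -0.316] turn 0.693
```

Emit:
jog_arm([
  [16, 0, 0.002, -0.043, 0.08],
  [16, 0, 0.013, -0.091, 0.165],
  [16, 0, 0.031, -0.138, 0.25],
  [16, 0, 0.055, -0.182, 0.335],
  [16, 0, 0.084, -0.222, 0.42],
])

```text
clock: 23.85
eef_pos: [0.4547, -0.2165, 0.0124]
tcp_rot: [-1.657, 1.563, -2.448]
force: [1.5, -3.0, -1.1]
gripper_width: 0.0158
```

```bash
python3 sw.py 0.75 1.66 7 1; python3 - <<'E'
from h import *
s=snapshot('wrist');save('w20',s)
E
```

```text
[ 0.4547274  -0.21647764  0.01237327] [ 1.47002127 -2.97175166 -1.1356525 ] 1.777081549476414 tool z ang -0.7901292564590033
TCP lever angle 0.7243517197035849 0.7243517197035849 0.04616741812560017
0.88 [-0.     0.008 -0.059] turn 0.087
1.01 [-0.     0.02  -0.107] turn 0.173
1.14 [-0.     0.039 -0.154] turn 0.26
1.27 [-0.     0.063 -0.197] turn 0.347
1.4 [-0.001  0.093 -0.237] turn 0.433
1.53 [-0.001  0.128 -0.273] turn 0.52
1.66 [-0.001  0.167 -0.304] turn 0.607
```

View pics/w20.png

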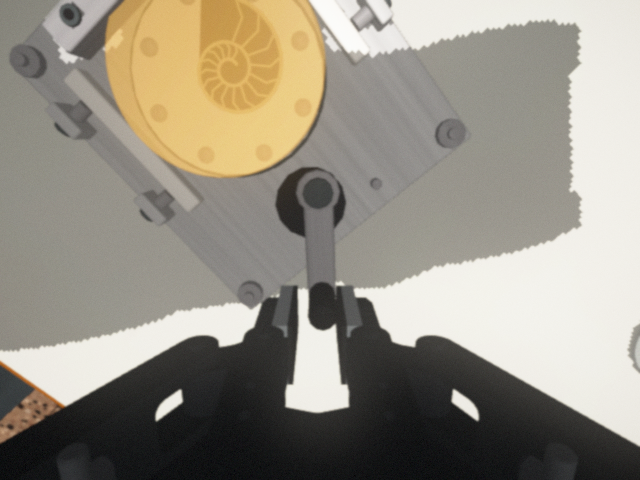

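Emit:
jog_arm([
  [16, 0, 0.008, -0.059, 0.08],
  [16, 0, 0.02, -0.107, 0.165],
  [16, 0, 0.039, -0.154, 0.25],
  [16, 0, 0.063, -0.197, 0.335],
  [16, 0, 0.093, -0.237, 0.42],
  [16, 0, 0.128, -0.273, 0.5],
  [16, 0, 0.167, -0.304, 0.58],
])

```text
clock: 24.78
eef_pos: [0.4424, -0.1762, 0.0124]
tcp_rot: [-0.832, 1.561, -2.5]
force: [-2.3, -2.4, 1.4]
gripper_width: 0.016
```

```bash
python3 sw.py 1.6 2.08 6 .6; python3 - <<'E'
from h import *
s=snapshot('wrist');save('w21',s)
E
```

```text
[ 0.44242175 -0.17622666  0.01236462] [-2.26171396 -2.37268117  1.44857364] 2.7132551148315405 tool z ang -1.6681107161080544
TCP lever angle -4.620443703410666 1.6627416037689207 0.0469060364149679
1.68 [-0.     0.008 -0.006] turn 0.032
1.76 [-0.     0.013 -0.036] turn 0.064
1.84 [-0.001  0.02  -0.066] turn 0.096
1.92 [-0.001  0.029 -0.095] turn 0.128
2.0 [-0.001  0.041 -0.124] turn 0.16
2.08 [-0.001  0.054 -0.151] turn 0.192
```

View pics/w21.png

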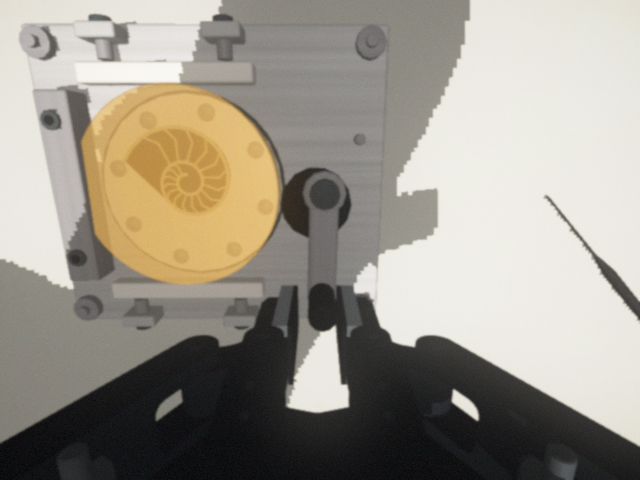

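Emit:
jog_arm([
  [16, 0, 0.008, -0.01, 0.03],
  [16, 0, 0.013, -0.036, 0.06],
  [16, 0, 0.02, -0.066, 0.09],
  [16, 0, 0.029, -0.095, 0.12],
  [16, 0, 0.035, -0.11, 0.14],
  [16, 0, 0.035, -0.11, 0.14],
])

```text
clock: 25.58
eef_pos: [0.4476, -0.1629, 0.0122]
tcp_rot: [-0.7, 1.561, -2.582]
force: [-3.4, -2.1, 0.8]
gripper_width: 0.0158
```

```bash
python3 sw.py 1.96 2.2 4 0; python3 - <<'E'
from h import *
s=snapshot('wrist');save('w22',s)
E
```

```text
[ 0.44759099 -0.16288181  0.01215097] [-3.35339885 -2.06096088  0.77487314] 2.956810065861703 tool z ang -1.8817690874064765
TCP lever angle -4.312942387266307 1.9702429199132796 0.04650549373681236
2.02 [-0.     0.008 -0.018] turn 0.0
2.08 [-0.     0.014 -0.04 ] turn 0.0
2.14 [-0.001  0.021 -0.062] turn 0.0
2.2 [-0.001  0.03  -0.083] turn 0.0
```

View pics/w22.png

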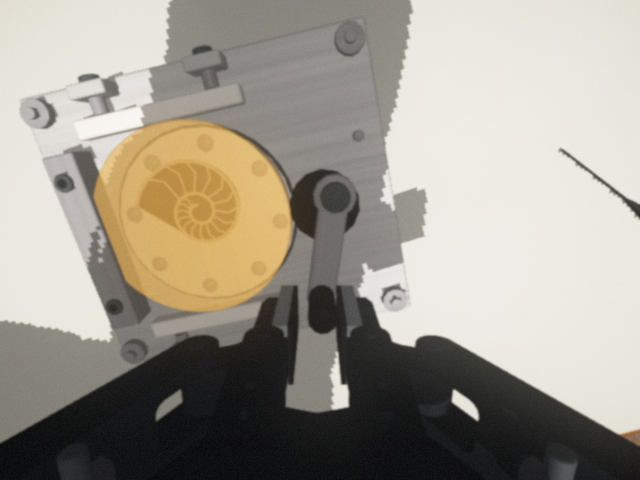

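Emit:
jog_arm([
  [16, 0, 0.006, -0.015, 0],
  [16, 0, 0.01, -0.03, 0],
  [16, 0, 0.01, -0.03, 0],
])

```text
clock: 26.0
eef_pos: [0.4481, -0.162, 0.0121]
tcp_rot: [-0.579, 1.555, -2.461]
force: [-10.3, -13.0, 4.2]
gripper_width: 0.016
```

Emit:
jog_arm([
  [16, 0, 0.005, -0.015, 0],
  [16, 0, 0.008, -0.025, 0],
  [16, 0, 0.008, -0.025, 0],
])

```text
clock: 26.38
eef_pos: [0.448, -0.1622, 0.012]
tcp_rot: [-0.507, 1.549, -2.389]
force: [-11.9, -14.6, 3.2]
gripper_width: 0.0164
```

```bash
python3 sw.py 1.96 2.2 4 0
```

```text
[ 0.44798945 -0.16216143  0.01202822] [-11.92723658 -14.61577288   3.19367481] 2.9682101673039165 tool z ang -1.8820473262694268
TCP lever angle -4.295240180551664 1.9879451266279222 0.04650489355928543
2.02 [-0.     0.007 -0.011] turn 0.0
2.08 [-0.001  0.013 -0.033] turn 0.0
2.14 [-0.001  0.02  -0.055] turn 0.0
2.2 [-0.002  0.029 -0.076] turn 0.0
```

Emit:
jog_arm([
  [20, 0, 0, 0.01, 0],
  [26, 0, 0, 0.01, 0],
  [30, 0, 0, 0.01, 0],
  [30, 0, 0, 0.01, 0],
  [30, -0.1, 0, 0.01, 0],
  [30, -0.4, 0, 0.01, 0],
  [30, -0.8, 0, 0.01, 0],
  [30, -1, 0, 0.01, 0],
])

```text
clock: 27.38
eef_pos: [0.4507, -0.1619, 0.1353]
tcp_rot: [-0.348, 1.55, -2.23]
force: [-0.5, -0.5, -0.2]
gripper_width: 0.0301
```

Emit:
jog_arm([
  [30, 0, -0.2, 0.0, 0],
  [30, 0, -0.4, 0.0, 0],
  [30, 0, -0.4, 0.0, 0],
  [30, 0, -0.4, 0.0, 0],
])

```text
clock: 27.88
eef_pos: [0.4059, -0.1476, 0.1363]
tcp_rot: [-0.272, 1.55, -2.154]
force: [0.4, -0.1, 0.9]
gripper_width: 0.03
```

```bash
python3 - <<'E'
from h import *
s=snapshot('wrist');st=env.read_state();print(st['eef_pos'],st['force'],st['clock'])
v,c,n=edgefit(s,.029,np.array([.495,-.119]),ang=1.47);print(v,c,n)
save('w23',s);np.savez('w23.npz',**s)
t=snapshot('top');cv2.imwrite('pics/top23.png',cv2.resize(t['pixels'][220:370,280:470,::-1],None,fx=4,fy=4))
E
```

```text
[ 0.40599346 -0.14761004  0.13606988] [-0.46740565  0.04228999 -0.18694973] 27.925
[ 0.49573031 -0.11943635  1.47001597] 4.517793270022563e-08 348
```

View pics/w23.png

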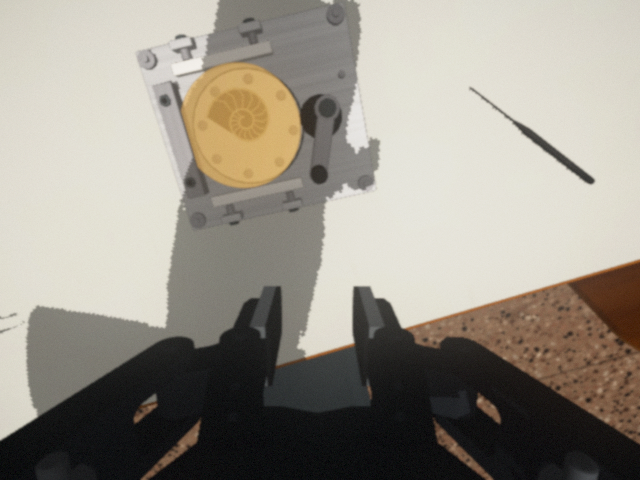

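```bash
python3 - <<'E'
from h import *
s=dict(np.load('w23.npz'))
im=cv2.resize(s['pixels'][0:230,120:400,::-1],None,fx=2.6,fy=2.6,interpolation=cv2.INTER_CUBIC);cv2.imwrite('pics/w23c.png',im)
P=ray(s,(326,107),.043)
for u,z in(((320,176),.066),((319,171),.045),((319.5,174),.066)):
    k=ray(s,u,z)-P;print(k,np.hypot(k[0],k[1]),(-np.arctan2(k[1],k[0])-1.667)%(2*np.pi))
Q=np.array([ray(s,p,.022)[:2] for p in [(148,60),(335,14),(365,181),(197,219)]])
a=lambda x:np.arctan2(x[1],x[0]);print(a(Q[0]-Q[1]),a(Q[3]-Q[2]),a(Q[0]-Q[3])+np.pi/2)
E
```

```text
[-0.04249538  0.01865031  0.023     ] 0.04640787900328387 1.8881596205439601
[-0.04099724  0.01831727  0.002     ] 0.04490318111899938 1.894776286860294
[-0.04110187  0.01856668  0.023     ] 0.045100833966330765 1.8988788418386546
1.4808482508137948 1.4809718045551676 1.4682683857263048
```

View pics/w23c.png

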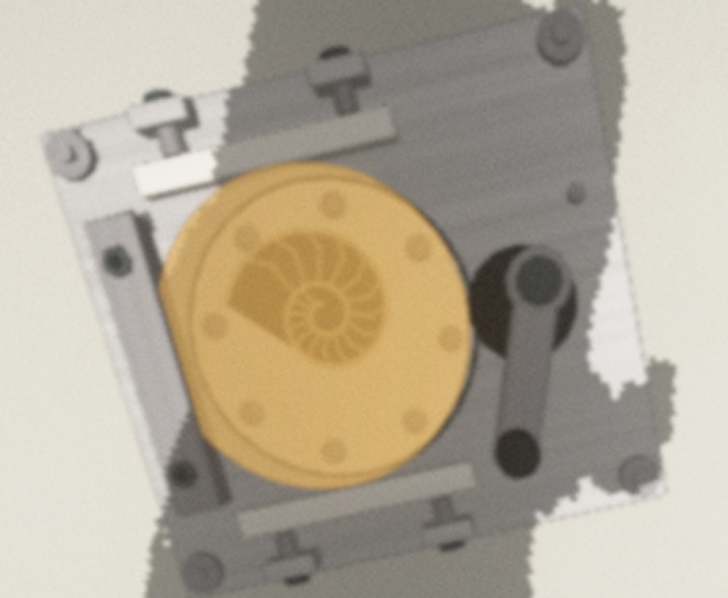

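View pics/top23.png

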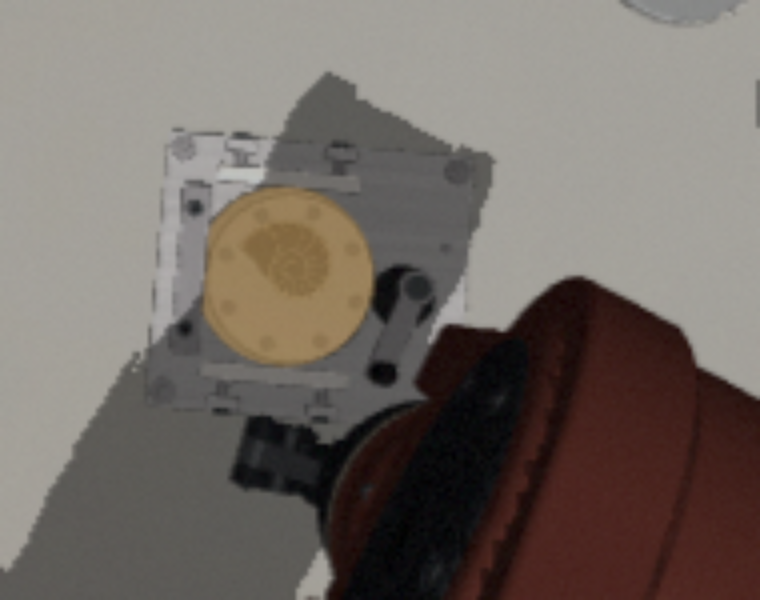

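Lever at about 1.89 rad, against its stop. The section is flush with the bar and the eccentric bears on its rim. The gripper is clear, so I'm handing in.

```bash
python3 -c "
from rig import job;print(job.hand_in())"
```

```text
the job is handed in; nothing more can be done
None
```

The section's flat is against the steel bar, the cam lever is over at its stop, and the job is handed in at about 28 s of the 72 s. `hand_in` gives no verdict, so what follows is from my own measurements.

**What I did**
- **Turning:** I pressed two fingertips on the section and turned it about 2.76 rad clockwise.
- **Sliding:** I then slid it about 8 mm until it stopped at the bar and the fingers began to slip on it. The highest force I read in these steps was about 9 N upward and 5 N sideways. Force was read only at the end of each move.
- **Cam lever:** I swung the knob round between loosely opened fingers until it met its stop, where the force rose to about 19 N. Then I backed off and lifted clear.

**Last checks**
- **Angle:** the section's flat is at 1.470 rad. The holder measured 1.468–1.481 rad in the same picture, so the two agree within about 0.011 rad.
- **Gap at the bar:** the section's centre is within about 1.5 mm of my estimate of the holder's origin, mostly across the bar. The position along the bar's direction agrees within about 0.4 mm, against a camera calibration good to about 2 mm.
- **Cam:** the lever is at about 1.89 rad, and in the picture the eccentric touches the section's rim.
- **Force on the tool:** zero within noise.

**What disagreed or was not checked**
- **Fingertip position:** with the gripper open 40 mm, the fingertips were about 40 mm behind the reported tool point, not the 13 mm at most that the description implies. I found the contact height by force instead.
- **Cam force:** I could not measure the cam's pressing force on the rim.
- **Other things on the bench:** I did not check their positions at the end. No unexpected contact force appeared.

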